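# Put the table set back into the bamboo caddy

### The arm

A 6-joint arm with a two-finger parallel gripper is mounted at the origin on the work surface. World frame = base frame: x ahead of the robot, y to its left, z up, the work surface at z = 0. Lengths are in m, angles in degrees, forces in N, time in s.
With the tool pointing down it reaches from about 0.35 to 0.875 m from the base axis. Payload 4.2 kg.
Tool frame: the origin (TCP) lies between the finger pads; the fingertips stand 8 mm ahead of it and the grasp point (between the pads) lies 11 mm behind it; x points along the fingers, y is the direction in which the jaws open and shut, and the axes are right-handed (so a half turn about x gives the same grasp; the last joint's range is limited). The gripper opens to 87 mm and grips with 3 to 60 N. Pads are 19 mm wide; open, the fingers measure 117 mm over their backs; the gripper's body (75 mm by 190 mm) begins 51 mm behind the grasp point.
Start: joints at [-50.902, 22.042, 0.453, 0, -68.411, -14.817], TCP at [0.257, -0.57, 0.231] pointing down, gripper open.
Joint ranges: [-179.83, 179.83], [-69.29, 118.12], [-61.27, 80.66], [-181.25, 117.63], [-171.15, -9.14], [-177.46, 177.46]. Speed limits (degrees/s): [159.86, 159.86, 180, 180, 180, 180].

### API

Orientations are given as a 3x3 rotation matrix whose columns are the frame's x, y, z axes.
In Python, from station import r gives the robot as it stands. The module is installed in compiled form; this text tells all that it offers.
- The arm moves only by the tool move_arm, never from a script. Its argument "increments" is one flat list of numbers, 7 for each row, row after row: the turn, a rotation vector about the tool's x, y, z in degrees, then the shift along the tool's x, y, z in m, then the finger opening in m, from 0 to 0.087. A call has 1 to 12 rows; each row is the pose to reach, as a shift and turn from the pose commanded when the call began, along the tool's axes at that moment; what a row does not reach only later rows make up. A row lasts 1/12 s, in which the tool goes at most 41.7 mm and 7.16 degrees, less where a joint would pass 70% of its speed; a pose out of reach is approached as far as the arm can. A call with a gripper value outside its range is refused whole. The fingers move at their own pace and stop on an object; the grip force is fixed at half the most. Time passes only in rows, so rows that repeat a pose let the fingers close. It gives the time, the measured TCP pose, the force and the opening at its end, in the units of the state.
- r.sense(): the state, without advancing time (a new reading comes with each control period).
- r.capture(name): name is "scene" or "top" or "wrist"; returns the picture (384x512x3 uint8, red, green, blue); there is no depth.
- r.calibration(name): a dict with "fx", "fy", "cx", "cy" (pixels), "D" ([k1, k2, p1, p2, k3] as OpenCV has them; the pictures are not rectified), "rvec" (rotation vector, rad) and "tvec" (3), from world to camera coordinates, as OpenCV has them; the wrist camera has in their place "tool_from_camera" (4x4, takes a point from camera to tool coordinates, whose origin is the TCP and whose axes are the tool frame's). Camera axes: x right, y down, z forward; pixel columns grow to the right and rows downward; lengths in m; the calibration is good to about 2 mm. A picture is of the moment at which its call begins: read the wrist's pose just before it. calibration takes no time and is no camera call.
- r.finish_job(): hands the job in, once; it reports no verdict.
The state is a dict: "time_s": time; "joints": joint angles; "joint_velocities": joint speeds; "effort": joint torques, N m; "tcp_pos": TCP position; "ee_rot": TCP orientation; "wrist_force": force on the tool from outside, world axes, zero at the start; "moment": the same for the moment, N m; "gripper_width": opening from 0.0 (shut) to 1.0 (fully open).
Only numpy, scipy, OpenCV 4.12 (cv2) and the standard library are available. Lean on these libraries where they do the work, as an engineer would, in place of code of your own. Each camera call takes 0.05 s, during which the arm holds its last target.

### The job

Gather the table set from the counter into the bamboo caddy, each piece standing upright in the well cut to its size: the glass jar with the blue cap in the widest round well, the light-wood pepper mill in the middle round well, the little steel-topped shaker in the smallest round well and the green-lidded square tin in the square well. Set them down gently, without dropping them or knocking anything over. The red-capped jar and the dark mill do not belong to the set: leave them standing where they are.

Things in the scene. Friction and masses are not known exactly. Their poses are not given: they have to be found in the camera images.
- jar_blue: Clear glass jar with a bright BLUE screw cap, white sugar cubes inside: upright cylinder 60 mm in diameter up to 74 mm, narrower neck, cap 57 mm in diameter from 79 to 95 mm, total height 95 mm, about 0.3 kg. Loose. Origin: centre of its underside; z up, along its axis.
- mill_light: Pepper mill of LIGHT wood: upright cylinder 46 mm in diameter up to 78 mm, thin steel band, then a wooden head 46 mm in diameter up to 98 mm that rounds off to 110 mm, small steel knob to 115 mm, about 0.22 kg. Loose. Origin: centre of its underside; z up, along its axis.
- shaker: Small white ceramic shaker with a steel top with holes: upright cylinder 36 mm in diameter, ceramic up to 64 mm, steel top to 84 mm (straight to 76 mm), about 0.12 kg. Loose. Origin: centre of its underside; z up, along its axis.
- tin: Square steel spice tin with a GREEN lid: 44 x 44 mm, 80 mm high (the lid is the top 18 mm), about 0.15 kg. Loose, stands at any yaw. Origin: centre of its underside; z up, x and y square to its sides.
- jar_red: Look-alike that stays: the same glass jar in size and shape as jar_blue, but with a RED cap and brown sugar cubes. Loose. Origin: centre of its underside; z up.
- mill_dark: Look-alike that stays: the same mill in size and shape as mill_light, but of DARK, nearly black wood. Loose. Origin: centre of its underside; z up.
- well_wide: Fixed bamboo block 98 x 98 x 30 mm (height) with a round well 76 mm in diameter (the widest round one), 24 mm deep, floor 6 mm above the underside. One of four blocks lying 2 by 2, centres 100 mm apart, in the caddy: a bamboo tray with sides 34 mm high. Origin: centre of the block's underside, 6 mm above the counter; z up, x, y along its sides. Corner, place and yaw vary.
- well_middle: Fixed bamboo block 98 x 98 x 30 mm (height) with a round well 62 mm in diameter (the middle round one), 24 mm deep, floor 6 mm above the underside. One of four blocks lying 2 by 2, centres 100 mm apart, in the caddy: a bamboo tray with sides 34 mm high. Origin: centre of the block's underside, 6 mm above the counter; z up, x, y along its sides. Corner, place and yaw vary.
- well_small: Fixed bamboo block 98 x 98 x 30 mm (height) with a round well 50 mm in diameter (the smallest round one), 24 mm deep, floor 6 mm above the underside. One of four blocks lying 2 by 2, centres 100 mm apart, in the caddy: a bamboo tray with sides 34 mm high. Origin: centre of the block's underside, 6 mm above the counter; z up, x, y along its sides. Corner, place and yaw vary.
- well_square: Fixed bamboo block 98 x 98 x 30 mm (height) with a square well 60 x 60 mm parallel to its sides, 24 mm deep, floor 6 mm above the underside. One of four blocks lying 2 by 2, centres 100 mm apart, in the caddy: a bamboo tray with sides 34 mm high. Origin: centre of the block's underside, 6 mm above the counter; z up, x, y along its sides. Corner, place and yaw vary.
Not all that is in view belongs to the job. What is shaped like the mill_dark but pink is not meant.

How it is judged (in metres and radians):
At the end, for the whole second after the job is handed in: Each of the four pieces stands on the floor of its own well: within 13 mm of the well's centre, underside within 4 mm of the well's floor, upright within 0.1 rad, at rest; the red-capped jar and the dark mill are within 25 mm of where they stood at the start, upright and at rest (horizontal distance between jar_blue and well_wide below 0.013 m and z of jar_blue in the frame of well_wide between 0.002 and 0.01 m and angle between each of jar_blue, mill_light, shaker, tin, jar_red, mill_dark's own z axis and vertical below 0.1 rad and linear speed of each of jar_blue, mill_light, shaker, tin, jar_red, mill_dark below 0.02 m/s and horizontal distance between mill_light and well_middle below 0.013 m and z of mill_light in the frame of well_middle between 0.002 and 0.01 m and horizontal distance between shaker and well_small below 0.013 m and z of shaker in the frame of well_small between 0.002 and 0.01 m and horizontal distance between tin and well_square below 0.013 m and z of tin in the frame of well_square between 0.002 and 0.01 m and distance of each of jar_red, mill_dark from where it was at the start of the episode below 0.025 m); the robot touches nothing.
It fails at once if the red-capped jar is shifted more than 25 mm or tipped (distance of jar_red from where it was at the start of the episode above 0.025 m or angle between jar_red's own z axis and vertical above 0.5 rad).
It fails at once if the dark mill is shifted more than 25 mm or tipped (distance of mill_dark from where it was at the start of the episode above 0.025 m or angle between mill_dark's own z axis and vertical above 0.5 rad).
It fails at once if a piece of the set is knocked over (angle between any of jar_blue, mill_light, shaker, tin's own z axis and vertical above 0.8 rad).
It fails at once if a piece is dropped (out of the fingers and falling faster than 0.6 m/s, as after a fall of about 2 cm) ((linear speed of jar_blue above 0.6 m/s and contact force between the fingers and jar_blue below 0.5 N) or (linear speed of mill_light above 0.6 m/s and contact force between the fingers and mill_light below 0.5 N) or (linear speed of shaker above 0.6 m/s and contact force between the fingers and shaker below 0.5 N) or (linear speed of tin above 0.6 m/s and contact force between the fingers and tin below 0.5 N)).
It also fails if it takes over 115 s, if anything falls off the work surface, if the arm or the gripper's body presses on something with over 40 N, if the wrist force passes 120 N, or if a joint passes its speed limit or range.

## Working session

There is one attempt and no reset: what is moved stays moved. The work goes in short steps, Python scripts to look and compute and a tool call to move; the robot and the scene stay as the last step left them, time stands still between calls to the robot, and variables do not carry over. Pictures are saved under pics/ and viewed, and the job is handed in when it is done.

Besides the shell and the picture viewer there is one more tool, called as name(argument=value, ...) on one line, values as JSON. move_arm: Moves the arm, as the interface text tells. Its arguments: {"type":"object","properties":{"increments":{"type":"array","items":{"type":"number"}}},"required":["increments"]}

```bash
mkdir -p pics
python3 - <<'E'
from station import r
import cv2
s=r.sense();print(s)
for n in["scene","top","wrist"]:
    c=r.calibration(n);print(n,c)
    cv2.imwrite(f"pics/{n}0.png",r.capture(n)[:,:,::-1])
E
```

```text
{'time_s': 0.0, 'joints': array([-5.09031285e+01,  2.20904346e+01,  3.79505080e-01, -2.82189105e-02,
       -6.84107250e+01, -1.48172939e+01]), 'joint_velocities': array([ 0.00408467,  0.01813614, -0.02745274,  0.04028803,  0.02009043,
        0.08547788]), 'effort': array([ 4.30660875e-04, -3.90665388e+01,  1.87404263e+01,  4.21981260e+00,
        1.08839056e-02, -2.16394192e-04]), 'tcp_pos': array([ 0.25677482, -0.56917584,  0.22946314]), 'ee_rot': array([[-9.83564201e-04, -4.11022765e-01,  9.11624550e-01],
       [ 1.93660231e-03,  9.11622498e-01,  4.11023929e-01],
       [-9.99997641e-01,  2.16972263e-03, -1.00651620e-04]]), 'wrist_force': array([-0.37949433,  0.02162931,  0.66481344]), 'moment': array([-0.03400302, -0.04411164, -0.03558744]), 'gripper_width': 1.002755010048939}
scene {'fx': 481.7344420712644, 'fy': 481.7344420712644, 'cx': 245.73132518926067, 'cy': 191.6050730903825, 'D': array([-0.14703683,  0.        ,  0.        ,  0.        ,  0.        ]), 'rvec': array([ 1.16893734,  2.4507926 , -0.8983557 ]), 'tvec': array([ 0.3195675 , -0.27197574,  1.53979265])}
top {'fx': 356.6690806148303, 'fy': 356.6690806148303, 'cx': 263.367091193818, 'cy': 188.19990076152834, 'D': array([-0.08931363,  0.        ,  0.        ,  0.        ,  0.        ]), 'rvec': array([ 2.14333178, -2.20137957,  0.03826811]), 'tvec': array([0.02407997, 0.5368484 , 0.80614413])}
wrist {'fx': 268.00928709115755, 'fy': 268.00928709115755, 'cx': 256.5751986861291, 'cy': 198.5013394728196, 'D': array([-0.04465911,  0.        ,  0.        ,  0.        ,  0.        ]), 'tool_from_camera': array([[ 7.86405467e-04, -2.50549076e-01,  9.68103580e-01,
        -1.54379725e-01],
       [ 9.99999099e-01,  1.25016974e-03, -4.88765763e-04,
        -6.48146394e-04],
       [-1.08783399e-03,  9.68103092e-01,  2.50549833e-01,
        -6.83058490e-02],
       [ 0.00000000e+00,  0.00000000e+00,  0.00000000e+00,
         1.00000000e+00]])}
```

View pics/scene0.png

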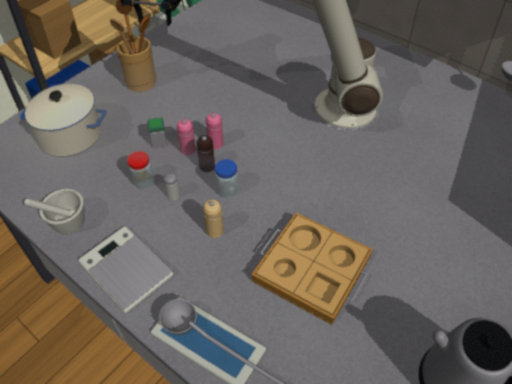

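View pics/top0.png

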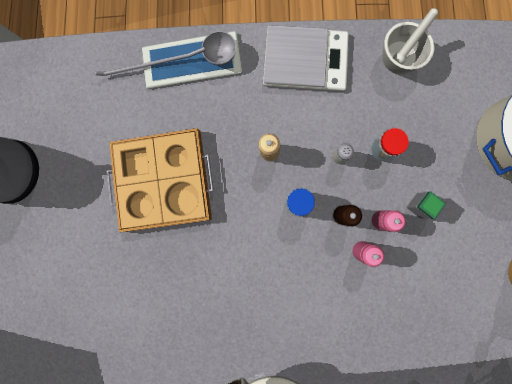

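View pics/wrist0.png

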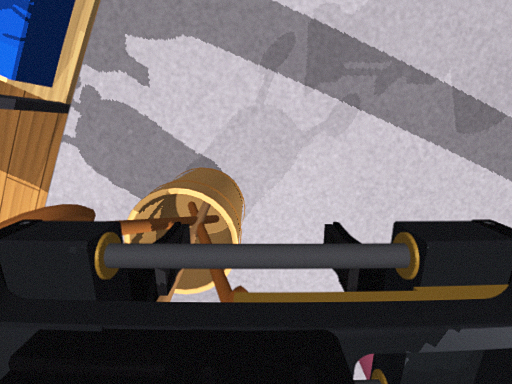

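The top view shows the whole set and the caddy: blue cap (301,202), light mill (269,147), shaker (345,152), tin (431,205), red jar (393,142), dark mill (348,215) and caddy around (160,180). Next I'll measure their positions.

```bash
cat > h.py <<'E'
from station import r
import numpy as np, cv2
from scipy.spatial.transform import Rotation as R
CAL={n:r.calibration(n) for n in("scene","top","wrist")}
def cam(n,tcp=None,rot=None):
    c=CAL[n];K=np.array([[c['fx'],0,c['cx']],[0,c['fy'],c['cy']],[0,0,1.]])
    if n!="wrist":
        Rm=cv2.Rodrigues(c['rvec'])[0];return K,c['D'],Rm.T,-Rm.T@c['tvec']
    T=c['tool_from_camera'];return K,c['D'],rot@T[:3,:3],tcp+rot@T[:3,3]
def ray(n,uv,z,**k):
    K,D,Rw,o=cam(n,**k)
    p=cv2.undistortPoints(np.array(uv,float).reshape(-1,1,2),K,D).reshape(-1,2)
    d=np.c_[p,np.ones(len(p))]@Rw.T
    return o+d*((z-o[2])/d[:,2])[:,None]
def proj(n,P,**k):
    K,D,Rw,o=cam(n,**k)
    rv=cv2.Rodrigues(Rw.T)[0]
    return cv2.projectPoints(np.array(P,float).reshape(-1,1,3),rv,-Rw.T@o,K,D)[0].reshape(-1,2)
def tri(uvt,uvs):
    A=np.zeros((3,3));b=np.zeros(3)
    for n,uv in(("top",uvt),("scene",uvs)):
        o=cam(n)[3];d=ray(n,uv,0.)[0]-o;d/=np.linalg.norm(d);M=np.eye(3)-np.outer(d,d);A+=M;b+=M@o
    return np.linalg.solve(A,b)
def down(yaw): # jaw axis y at yaw deg in world
    a=np.radians(yaw);y=np.array([np.cos(a),np.sin(a),0]);x=np.array([0,0,-1.])
    return np.c_[x,y,np.cross(x,y)]
def inc(p,yaw,tcp=None,rot=None):
    s=r.sense();tcp=s['tcp_pos'] if tcp is None else tcp;rot=s['ee_rot'] if rot is None else rot
    rv=R.from_matrix(rot.T@down(yaw)).as_rotvec(degrees=True)
    return np.round(rv,2),np.round(rot.T@(np.array(p)-tcp),4)
def yaw_now():
    y=r.sense()['ee_rot'][:,1];return np.degrees(np.arctan2(y[1],y[0]))
def blobs(m,mn=20):
    n,l,st,c=cv2.connectedComponentsWithStats(m.astype(np.uint8))
    return [(c[i].round(1),st[i]) for i in range(1,n) if st[i][4]>=mn]
E
python3 - <<'E'
from h import *
for n in("top","scene"):
    im=cv2.imread(f"pics/{n}0.png");h=cv2.cvtColor(im,cv2.COLOR_BGR2HSV);H,S,V=[h[:,:,i].astype(int) for i in range(3)]
    for nm,m in dict(blue=(abs(H-112)<12)&(S>170)&(V>60),red=((H<6)|(H>174))&(S>200),green=(abs(H-70)<15)&(S>100),wood=(H>8)&(H<25)&(S>70)&(V>90),dark=(V<45)).items():
        print(n,nm,[(b[0].tolist(),b[1][:5].tolist()) for b in blobs(m,60)])
    if n=="top":
        for k,(u,v,w) in dict(cad=(100,120,130),obj=(255,115,200)).items():
            c=im[v:v+130,u:u+w];cv2.imwrite(f"pics/t_{k}.png",cv2.resize(c,None,fx=4,fy=4,interpolation=2)[:600,:800])
    else: cv2.imwrite("pics/s_c.png",cv2.resize(im[105:330,120:380],None,fx=2.6,fy=2.6,interpolation=2))
E
```

```text
top blue [([494.4, 159.0], [484, 139, 28, 36, 199]), ([300.6, 201.7], [287, 189, 28, 27, 556])]
top red [([394.1, 141.5], [381, 129, 27, 26, 546])]
top green [([431.2, 204.9], [418, 192, 28, 27, 432])]
top wood [([4.5, 12.1], [0, 0, 11, 29, 254]), ([15.2, 15.0], [13, 0, 6, 33, 97]), ([244.6, 12.3], [36, 0, 476, 38, 11347]), ([158.8, 180.5], [109, 128, 100, 104, 7984]), ([268.8, 145.5], [259, 134, 21, 26, 356]), ([509.9, 271.6], [508, 260, 4, 24, 69])]
top dark [([334.2, 58.5], [330, 50, 10, 18, 162]), ([27.9, 174.0], [1, 140, 38, 64, 471]), ([345.7, 214.5], [333, 205, 29, 21, 318])]
scene blue [([66.6, 73.0], [47, 61, 41, 25, 381]), ([33.2, 84.9], [26, 78, 14, 14, 110]), ([225.6, 167.7], [216, 161, 20, 15, 232])]
scene red [([137.2, 163.5], [129, 160, 18, 9, 120])]
scene green [([155.4, 124.4], [149, 118, 14, 13, 156])]
scene wood [([93.7, 37.2], [30, 0, 126, 92, 5762]), ([148.4, 10.5], [140, 4, 20, 22, 188]), ([16.2, 53.2], [0, 36, 33, 37, 611]), ([213.2, 218.4], [203, 200, 20, 38, 570]), ([313.0, 264.9], [251, 213, 122, 112, 7152]), ([56.7, 331.9], [0, 217, 171, 167, 13247])]
scene dark [([26.2, 40.7], [7, 0, 40, 90, 711]), ([169.2, 7.8], [161, 0, 20, 25, 224]), ([138.1, 10.8], [133, 3, 10, 19, 90]), ([9.0, 80.7], [0, 56, 21, 53, 255]), ([353.3, 108.1], [344, 99, 27, 15, 127]), ([204.2, 147.5], [198, 144, 14, 8, 75]), ([207.1, 167.5], [201, 164, 13, 8, 66]), ([29.8, 252.8], [0, 214, 54, 68, 503]), ([107.9, 248.5], [100, 242, 17, 14, 93]), ([487.6, 344.9], [463, 320, 49, 50, 1930]), ([422.6, 368.6], [419, 349, 12, 35, 180])]
```

View pics/t_cad.png

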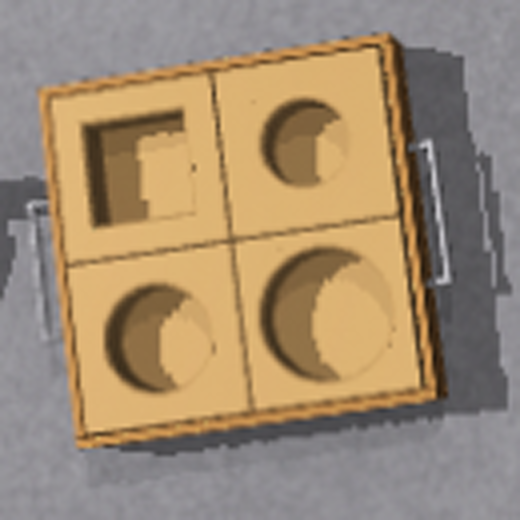

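View pics/t_obj.png

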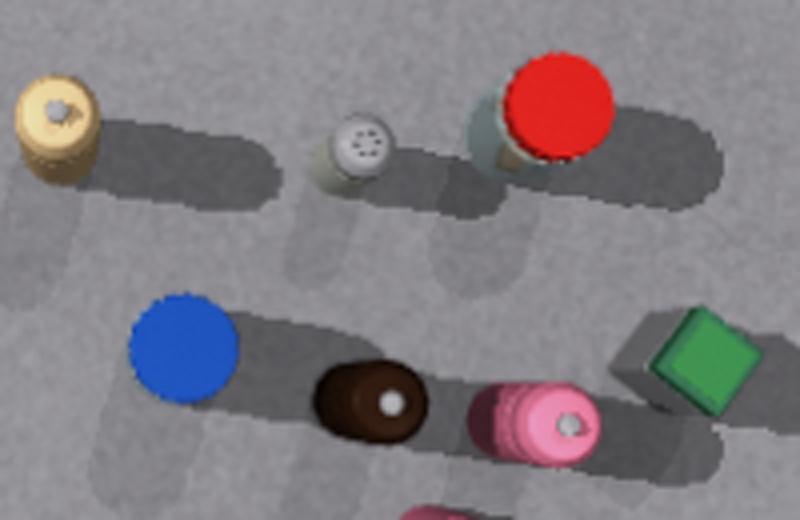

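View pics/s_c.png

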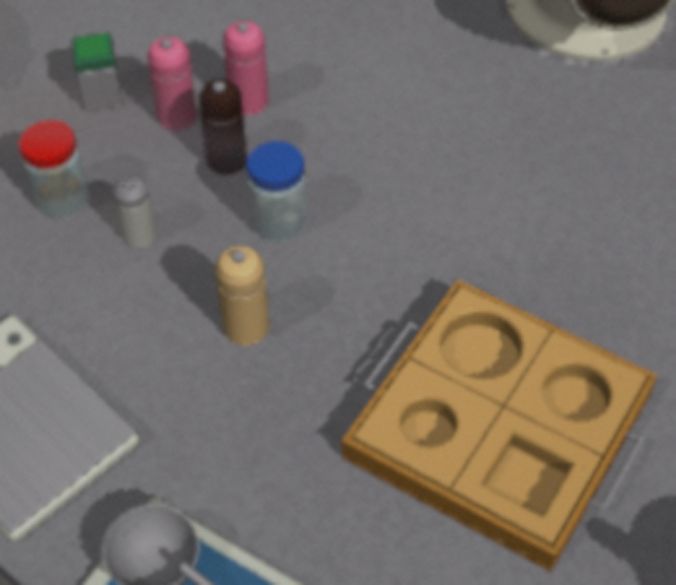

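Run:
```python
from h import *
def t(U,z,o=(100,120)): return ray("top",[o[0]+(U[0]+.5)/4-.5,o[1]+(U[1]+.5)/4-.5],z)[0]
for n,U in dict(ctr=(232,241),wide=(327,314),mid=(160,338),small=(306,142),sq=(140,168),s0=(212,75),s1=(252,410),h0=(68,262),h1=(398,217)).items(): print(n,t(U,.036).round(4))
a=t((212,75),.036)-t((252,410),.036);b=t((68,262),.036)-t((398,217),.036)
print(np.degrees(np.arctan2(a[1],a[0])),np.degrees(np.arctan2(b[1],b[0]))-90)
for n,U,z in[("mill",(58,110),.115),("shaker",(363,143),.082),("red",(559,107),.095),("blue",(184,348),.095),("dark",(391,404),.115),("pink1",(569,426),.115),("tin",(708,360),.08),("t1",(702,309),.08),("t2",(763,356),.08),("t3",(716,415),.08)]:
    print(n,t(U,z,(255,115)).round(4))
def s(U): return 120+(U[0]+.5)/2.6-.5,105+(U[1]+.5)/2.6-.5
def tt(U): return 255+(U[0]+.5)/4-.5,115+(U[1]+.5)/4-.5
for n,T,S in[("mill",(58,110),(238,257)),("shaker",(363,143),(131,186)),("blue",(184,348),(277,161)),("red",(559,107),(49,139)),("tin",(708,360),(94,47)),("dark",(391,404),(219,90))]: print(n,tri(tt(T),s(S)).round(4))
print('kettle',ray("top",[5,170],.2),cam("top")[3],cam("scene")[3])
```

```text
ctr [0.5621 0.2524 0.036 ]
wide [0.5186 0.1971 0.036 ]
mid [0.5073 0.2954 0.036 ]
small [0.6181 0.2085 0.036 ]
sq [0.6064 0.3073 0.036 ]
s0 [0.6596 0.2642 0.036 ]
s1 [0.4648 0.2414 0.036 ]
h0 [0.5528 0.3508 0.036 ]
h1 [0.573  0.1553 0.036 ]
6.680857541943395 5.907127368781161
mill [ 0.6255 -0.0075  0.115 ]
shaker [ 0.6093 -0.17    0.082 ]
red [ 0.6238 -0.2726  0.095 ]
blue [ 0.502  -0.0696  0.095 ]
dark [ 0.4702 -0.172   0.115 ]
pink1 [ 0.4563 -0.2625  0.115 ]
tin [ 0.4879 -0.3518  0.08  ]
t1 [ 0.5153 -0.35    0.08  ]
t2 [ 0.4891 -0.3824  0.08  ]
t3 [ 0.4584 -0.3547  0.08  ]
mill [ 0.6257 -0.0068  0.1112]
shaker [ 0.6088 -0.1693  0.0812]
blue [ 0.5011 -0.0685  0.0944]
red [ 0.6233 -0.2719  0.0949]
tin [ 0.4873 -0.3505  0.081 ]
dark [ 0.4698 -0.1735  0.1061]
kettle [[0.57479245 0.5082079  0.2       ]] [ 0.48233946 -0.0151648   0.84010303] [1.11951986 0.52068573 1.01124539]
```

Run:
```python
from h import *
im=cv2.imread("pics/top0.png");h=cv2.cvtColor(im,cv2.COLOR_BGR2HSV)
c=h[190:222,415:450];g=(abs(c[...,0].astype(int)-70)<15)&(c[...,1]>100)
print(np.percentile(c[...,2][g],[5,25,50,75,95]))
for th in(0,100,115,130):
    v,u=np.nonzero(g&(c[...,2]>th));P=ray("top",np.c_[u+415,v+190],.08)[:,:2]*1000
    print(th,cv2.minAreaRect(P.astype(np.float32)))
print(ray("top",[38,174],.2),ray("top",[38,174],.0))
s=r.sense();print(s['time_s']);print(inc([.488,-.351,.19],229.5))
```

```text
[ 69.55 116.   142.5  148.   148.  ]
0 ((487.23773193359375, -350.6559143066406), (45.53384780883789, 45.300148010253906), 50.797847747802734)
100 ((487.7383728027344, -352.9609375), (41.89807891845703, 41.718772888183594), 49.892539978027344)
115 ((487.9288330078125, -353.14642333984375), (39.645206451416016, 39.92478942871094), 50.699363708496094)
130 ((487.6192626953125, -354.1217041015625), (34.605751037597656, 34.55397033691406), 50.740760803222656)
[[0.56442731 0.43575757 0.2       ]] [[0.59007563 0.57664813 0.        ]]
0.15
(array([-1.1523e+02,  9.0000e-02, -7.0000e-02]), array([0.0399, 0.1039, 0.3005]))
```

Run:
```python
from h import *
s=r.sense()
print(ray("scene",[[143,88],[137,45],[125,12],[152,10]],0.0),ray("scene",[[143,45],[125,8],[152,8],[185,3]],0.2))
for z in(0,.1,.15): print(z,ray("wrist",[[190,240]],z,tcp=s['tcp_pos'],rot=s['ee_rot']))
im=cv2.imread("pics/scene0.png");cv2.imwrite("pics/s_k.png",cv2.resize(im[0:110,90:240],None,fx=5,fy=5))
```

```text
[[ 0.33628071 -0.59036094  0.        ]
 [ 0.16968766 -0.80834367  0.        ]
 [ 0.03009012 -1.0426842   0.        ]
 [-0.04816912 -0.95945545  0.        ]] [[ 0.34650229 -0.53025613  0.2       ]
 [ 0.22738756 -0.75486044  0.2       ]
 [ 0.17337857 -0.67690302  0.2       ]
 [ 0.08255697 -0.60920647  0.2       ]]
0 [[ 0.38826503 -0.62355239  0.        ]]
0.1 [[ 0.33794015 -0.61695698  0.1       ]]
0.15 [[ 0.3127777  -0.61365927  0.15      ]]
```

View pics/s_k.png

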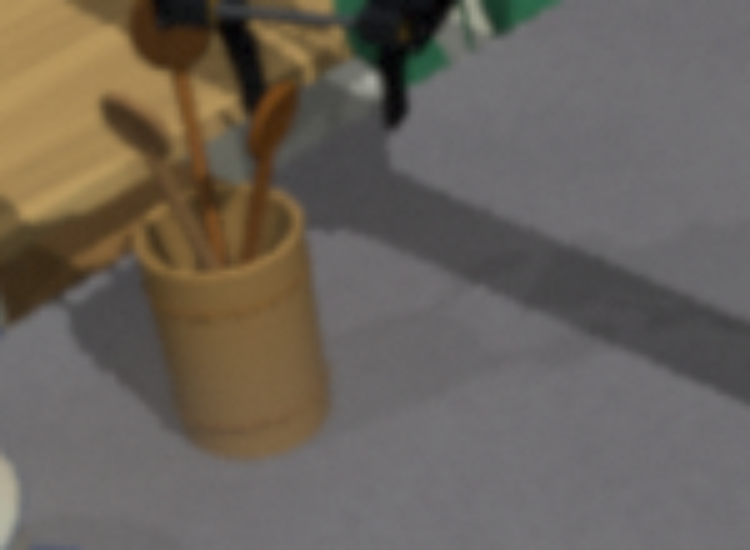

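move_arm(increments=[0, 0, 0, 0, 0.2, 0, 0.087, 0, 0, 0, 0, 0.2, 0, 0.087, 0, 0, 0, 0, 0.2, 0, 0.087, 0, 0, 0, 0, 0.2, 0, 0.087, 0, 0, 0, 0, 0.2, 0, 0.087, 0, 0, 0, 0, 0.104, 0.3, 0.087, 0, 0, 0, 0, 0.104, 0.3, 0.087, -20, 0, 0, 0, 0.104, 0.3, 0.087, -30, 0, 0, 0, 0.104, 0.3, 0.087, -40, 0, 0, 0, 0.104, 0.3, 0.087, -50, 0, 0, 0, 0.104, 0.3, 0.087, -50, 0, 0, 0, 0.104, 0.3, 0.087])

```text
time_s: 1.15
tcp_pos: [0.4663, -0.3534, 0.2303]
ee_rot: [[-0.0, -0.87, 0.493], [0.0, 0.493, 0.87], [-1.0, 0.0, 0.0]]
wrist_force: [0.3, -0.5, -0.1]
gripper_width: 1.0
```

Run:
```python
from h import *
print(yaw_now(),r.sense()['tcp_pos'],inc([.4878,-.352,.17],230.5),r.sense()['joints'])
```

```text
150.46463603884982 [ 0.46630867 -0.35335886  0.23034883] (array([-8.004e+01,  2.000e-02, -2.000e-02]), array([ 0.0603, -0.0181,  0.0118])) [-2.13077420e+01  1.81826499e+01 -5.35690931e+00 -8.77194475e-03
 -6.64854170e+01 -8.22412136e+00]
```

move_arm(increments=[-80, 0, 0, 0.06, -0.018, 0.012, 0.087, -80, 0, 0, 0.06, -0.018, 0.012, 0.087, -80, 0, 0, 0.06, -0.018, 0.012, 0.087, -80, 0, 0, 0.06, -0.018, 0.012, 0.087, -80, 0, 0, 0.06, -0.018, 0.012, 0.087, -80, 0, 0, 0.06, -0.018, 0.012, 0.087, -80, 0, 0, 0.06, -0.018, 0.012, 0.087, -80, 0, 0, 0.06, -0.018, 0.012, 0.087, -80, 0, 0, 0.06, -0.018, 0.012, 0.087, -80, 0, 0, 0.06, -0.018, 0.012, 0.087, -80, 0, 0, 0.06, -0.018, 0.012, 0.087, -80, 0, 0, 0.06, -0.018, 0.012, 0.087])

```text
time_s: 2.15
tcp_pos: [0.4859, -0.3526, 0.1702]
ee_rot: [[-0.001, -0.639, -0.769], [0.0, -0.769, 0.639], [-1.0, 0.0, 0.001]]
wrist_force: [0.7, 0.4, -0.5]
gripper_width: 1.002
```

Run:
```python
from h import *
print(yaw_now(),r.sense()['tcp_pos'],inc([.4878,-.352,.044],230.5))
s=r.sense();im=r.capture("wrist")[:,:,::-1].copy()
for P in proj("wrist",[[.4878,-.352,.08]],tcp=s['tcp_pos'],rot=s['ee_rot']): cv2.circle(im,tuple(P.astype(int)),3,(0,0,255),-1)
cv2.imwrite("pics/w1.png",im)
```

```text
-129.74224102674438 [ 0.48591873 -0.35261196  0.17017249] (array([-0.24,  0.05, -0.01]), array([ 0.1262, -0.0017, -0.0012]))
```

View pics/w1.png

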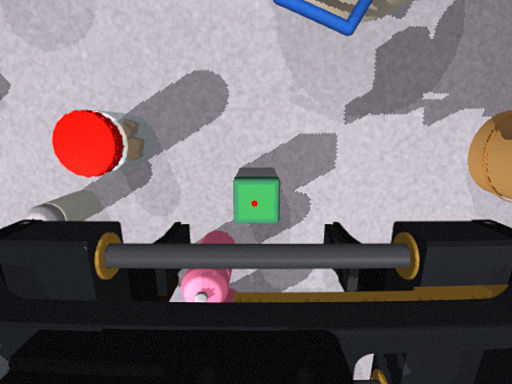

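move_arm(increments=[0, 0, 0, 0.04, -0.0015, -0.0025, 0.087, 0, 0, 0, 0.08, -0.0015, -0.0025, 0.087, 0, 0, 0, 0.11, -0.0015, -0.0025, 0.087, 0, 0, 0, 0.126, -0.0015, -0.0025, 0.087, 0, 0, 0, 0.126, -0.0015, -0.0025, 0.07, 0, 0, 0, 0.126, -0.0015, -0.0025, 0.06, 0, 0, 0, 0.126, -0.0015, -0.0025, 0.05, 0, 0, 0, 0.126, -0.0015, -0.0025, 0.02, 0, 0, 0, 0.126, -0.0015, -0.0025, 0.02, 0, 0, 0, 0.126, -0.0015, -0.0025, 0.02, 0, 0, 0, 0.126, -0.0015, -0.0025, 0.02, 0, 0, 0, 0.126, -0.0015, -0.0025, 0.02])

```text
time_s: 3.2
tcp_pos: [0.4892, -0.3534, 0.0452]
ee_rot: [[0.001, -0.642, -0.767], [-0.0, -0.767, 0.642], [-1.0, -0.0, -0.001]]
wrist_force: [-0.3, -0.1, 1.7]
gripper_width: 0.507
```

Run:
```python
from h import *
s=r.sense();print(yaw_now(),s['tcp_pos'],s['gripper_width']*.087,s['wrist_force'])
```

```text
-129.9128538545455 [ 0.48919006 -0.35335842  0.04519039] 0.044093947381777396 [-0.26649977 -0.07633283  1.66420516]
```

move_arm(increments=[0, 0, 0, -0.02, 0, 0, 0.02, 0, 0, 0, -0.05, 0, 0, 0.02, 0, 0, 0, -0.08, 0, 0, 0.02, 0, 0, 0, -0.11, 0, 0, 0.02, 0, 0, 0, -0.14, 0, 0, 0.02, 0, 0, 0, -0.15, 0, 0, 0.02, 0, 0, 0, -0.15, 0, 0, 0.02])

```text
time_s: 3.78
tcp_pos: [0.4904, -0.3538, 0.1978]
ee_rot: [[0.006, -0.641, -0.767], [-0.003, -0.767, 0.641], [-1.0, -0.002, -0.007]]
wrist_force: [-0.4, 0.1, -1.3]
gripper_width: 0.504
```

Run:
```python
from h import *
s=r.sense();print(yaw_now(),s['tcp_pos'],s['gripper_width']*.087,s['wrist_force'])
print(inc([.6068,.3073,.195],186.3))
```

```text
-129.9002326727357 [ 0.49043182 -0.3538367   0.19781745] 0.0438199841788386 [-0.43261994  0.10701299 -1.33363402]
(array([43.8 , -0.32,  0.25]), array([ 0.0017, -0.5818,  0.3348]))
```

move_arm(increments=[2, 0, 0, 0, -0.015, 0.0085, 0.02, 4, 0, 0, 0, -0.04, 0.023, 0.02, 6, 0, 0, 0, -0.07, 0.04, 0.02, 8, 0, 0, 0, -0.1, 0.0575, 0.02, 10, 0, 0, 0, -0.13, 0.075, 0.02, 12, 0, 0, 0, -0.16, 0.092, 0.02, 15, 0, 0, 0, -0.19, 0.109, 0.02, 18, 0, 0, 0, -0.22, 0.1265, 0.02, 21, 0, 0, 0, -0.25, 0.144, 0.02, 24, 0, 0, 0, -0.28, 0.161, 0.02, 27, 0, 0, 0, -0.31, 0.178, 0.02, 30, 0, 0, 0, -0.34, 0.195, 0.02])

```text
time_s: 4.78
tcp_pos: [0.5561, 0.0343, 0.1919]
ee_rot: [[-0.005, -0.94, -0.341], [-0.001, -0.341, 0.94], [-1.0, 0.005, 0.001]]
wrist_force: [0.5, 0.2, -1.0]
gripper_width: 0.506
```

Run:
```python
from h import *
s=r.sense();print(yaw_now(),s['tcp_pos'],s['gripper_width']*.087,s['wrist_force'],s['joint_velocities'])
print(inc([.6068,.3073,.195],186.3))
```

```text
-160.07852115524412 [0.55610764 0.03426399 0.19193746] 0.044020339758390876 [ 0.49557477  0.15778844 -1.03917206] [ 38.87334668   8.53596242  12.36973239   0.19956574  -3.57400258
 -74.26257243]
(array([13.62,  0.02, -0.27]), array([-0.0035, -0.1407,  0.2394]))
```

move_arm(increments=[2, 0, 0, 0, -0.015, 0.026, 0.02, 4, 0, 0, 0, -0.03, 0.052, 0.02, 6, 0, 0, 0, -0.045, 0.078, 0.02, 8, 0, 0, 0, -0.06, 0.104, 0.02, 10, 0, 0, 0, -0.075, 0.13, 0.02, 12, 0, 0, 0, -0.09, 0.156, 0.02, 13.6, 0, 0, 0, -0.105, 0.182, 0.02, 13.6, 0, 0, 0, -0.12, 0.206, 0.02, 13.6, 0, 0, 0, -0.133, 0.228, 0.02, 13.6, 0, 0, 0, -0.14, 0.239, 0.02, 13.6, 0, 0, 0, -0.14, 0.239, 0.02, 13.6, 0, 0, 0, -0.14, 0.239, 0.02])

```text
time_s: 5.78
tcp_pos: [0.606, 0.305, 0.1921]
ee_rot: [[-0.004, -0.994, -0.113], [-0.002, -0.113, 0.994], [-1.0, 0.004, -0.002]]
wrist_force: [0.7, 0.0, -1.8]
gripper_width: 0.502
```

Run:
```python
from h import *
s=r.sense();print(yaw_now(),s['tcp_pos'],s['gripper_width']*.087,s['wrist_force'],s['joint_velocities'].round(2))
print(inc([.6068,.3073,.07],186.3))
cv2.imwrite("pics/t2.png",r.capture("top")[120:300,60:300,::-1].repeat(3,0).repeat(3,1))
s=r.sense();im=r.capture("wrist")[:,:,::-1].copy()
for P in proj("wrist",[[.6068,.3073,.036]],tcp=s['tcp_pos'],rot=s['ee_rot']): cv2.circle(im,tuple(P.astype(int)),3,(0,0,255),-1)
cv2.imwrite("pics/w2.png",im)
```

```text
-173.48705899855776 [0.60598584 0.3049742  0.19207728] 0.04363497657667005 [ 0.66810395  0.0497311  -1.80753533] [-1.15 -1.5  -0.69  0.17 -0.15  0.02]
(array([ 0.21, -0.11, -0.23]), array([ 0.1221, -0.0016,  0.0025]))
```

View pics/w2.png

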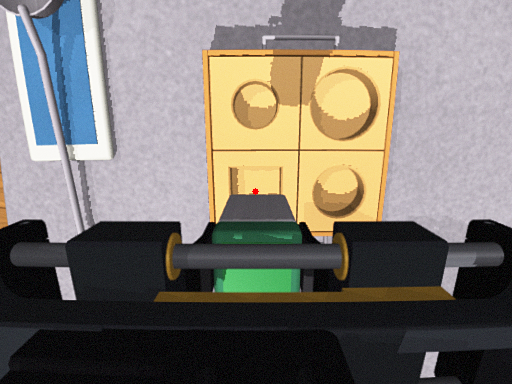

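View pics/t2.png

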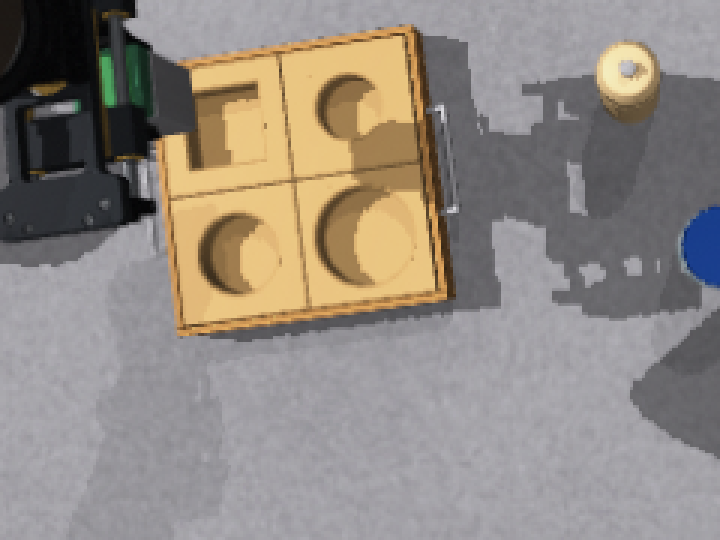

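move_arm(increments=[0, 0, 0, 0.025, -0.0015, 0.0025, 0.02, 0, 0, 0, 0.05, -0.0015, 0.0025, 0.02, 0, 0, 0, 0.075, -0.0015, 0.0025, 0.02, 0, 0, 0, 0.09, -0.0015, 0.0025, 0.02, 0, 0, 0, 0.1, -0.0015, 0.0025, 0.02, 0, 0, 0, 0.105, -0.0015, 0.0025, 0.02, 0, 0, 0, 0.105, -0.0015, 0.0025, 0.02, 0, 0, 0, 0.105, -0.0015, 0.0025, 0.02])

```text
time_s: 6.55
tcp_pos: [0.6088, 0.3078, 0.0906]
ee_rot: [[0.002, -0.994, -0.113], [0.001, -0.113, 0.994], [-1.0, -0.002, 0.001]]
wrist_force: [0.0, 0.6, -1.0]
gripper_width: 0.505
```

Run:
```python
from h import *
s=r.sense();print(yaw_now(),s['tcp_pos'],s['gripper_width']*.087,s['wrist_force'],s['joint_velocities'].round(2))
print(inc([.6068,.3073,.058],186.3))
cv2.imwrite("pics/s3.png",r.capture("scene")[180:330,220:400,::-1].repeat(4,0).repeat(4,1))
s=r.sense();im=r.capture("wrist")[:,:,::-1].copy()
cv2.imwrite("pics/w3.png",im)
```

```text
-173.52167912521142 [0.60883307 0.30781293 0.09064712] 0.04396031394009811 [ 0.04068429  0.56506262 -0.97473713] [ 0.17 -0.66  0.9   0.12 -0.02  0.08]
(array([0.18, 0.04, 0.09]), array([ 0.0326,  0.0021, -0.0003]))
```

View pics/w3.png

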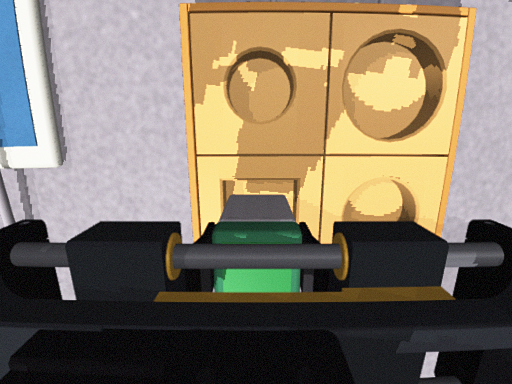

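View pics/s3.png

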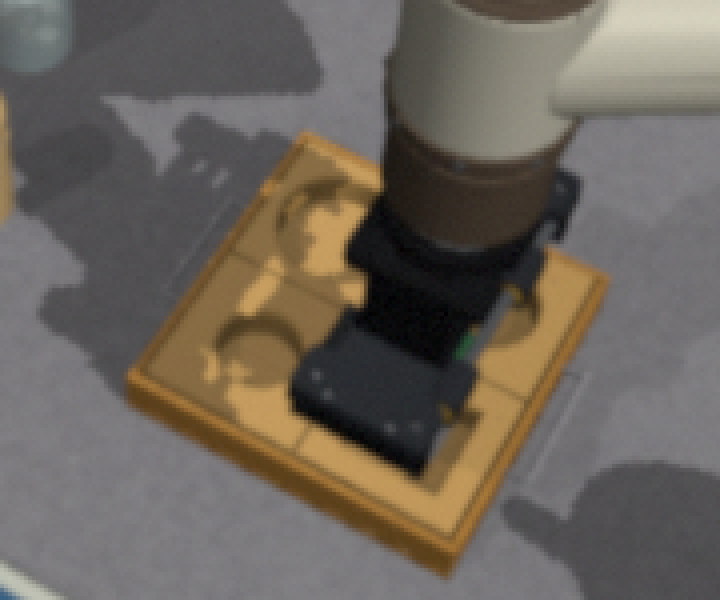

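move_arm(increments=[0, 0, 0, 0, 0.0025, 0, 0.02, 0, 0, 0, 0.006, 0.0025, 0, 0.02, 0, 0, 0, 0.013, 0.0025, 0, 0.02, 0, 0, 0, 0.02, 0.0025, 0, 0.02, 0, 0, 0, 0.025, 0.0025, 0, 0.02, 0, 0, 0, 0.029, 0.0025, 0, 0.02, 0, 0, 0, 0.032, 0.0025, 0, 0.02, 0, 0, 0, 0.0325, 0.0025, 0, 0.02, 0, 0, 0, 0.0325, 0.0025, 0, 0.02])

```text
time_s: 7.4
tcp_pos: [0.6057, 0.3076, 0.0573]
ee_rot: [[0.0, -0.994, -0.113], [-0.0, -0.113, 0.994], [-1.0, 0.0, -0.0]]
wrist_force: [-1.5, -0.0, 0.9]
gripper_width: 0.505
```

Run:
```python
from h import *
s=r.sense();print(yaw_now(),s['tcp_pos'],s['gripper_width']*.087,s['wrist_force'],s['joint_velocities'].round(2))
```

```text
-173.4949392985677 [0.60567508 0.3076397  0.05727048] 0.04391449103507078 [-1.49674819 -0.03078865  0.93444989] [-0.08 -0.11 -0.07 -0.14  0.42 -0.07]
```

move_arm(increments=[0, 0, 0, 0, 0, 0, 0.046, 0, 0, 0, 0, 0, 0, 0.05, 0, 0, 0, 0, 0, 0, 0.056, 0, 0, 0, 0, 0, 0, 0.062, 0, 0, 0, 0, 0, 0, 0.065, 0, 0, 0, 0, 0, 0, 0.065, 0, 0, 0, -0.015, 0, 0, 0.065, 0, 0, 0, -0.045, 0, 0, 0.065, 0, 0, 0, -0.08, 0, 0, 0.065, 0, 0, 0, -0.115, 0, 0, 0.065, 0, 0, 0, -0.12, 0, 0, 0.065, 0, 0, 0, -0.12, 0, 0, 0.065])

```text
time_s: 8.4
tcp_pos: [0.6072, 0.3087, 0.1812]
ee_rot: [[0.006, -0.994, -0.113], [0.005, -0.113, 0.994], [-1.0, -0.007, 0.004]]
wrist_force: [-0.2, 0.2, 0.2]
gripper_width: 0.749
```

Run:
```python
from h import *
s=r.sense();print(yaw_now(),s['tcp_pos'],s['gripper_width']*.087,s['wrist_force'],s['joint_velocities'].round(2))
print(inc([.609,-.1697,.175],180))
cv2.imwrite("pics/w4.png",r.capture("wrist")[:,:,::-1])
```

```text
-173.4919255933021 [0.60724137 0.30869107 0.18123774] 0.06512033633753155 [-0.22256683  0.19052259  0.23036012] [ 0.04  2.75 -4.39 -1.72  0.9   0.04]
(array([6.51, 0.25, 0.39]), array([ 0.004 ,  0.0525, -0.4755]))
```

View pics/w4.png

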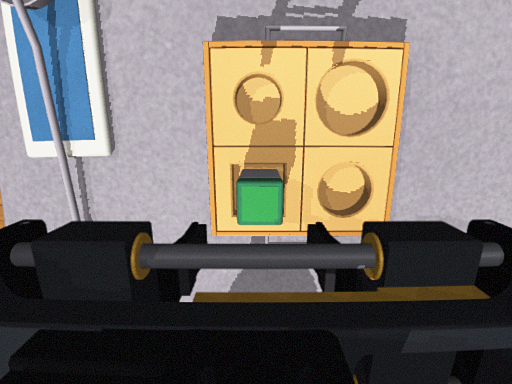

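The tin is standing in the square well, with its lid at (259,200). Next is the shaker.

move_arm(increments=[0, 0, 0, 0.004, 0.0525, -0.4755, 0.065, 0, 0, 0, 0.004, 0.0525, -0.4755, 0.065, 0, 0, 0, 0.004, 0.0525, -0.4755, 0.065, 6.5, 0, 0, 0.004, 0.0525, -0.4755, 0.065, 6.5, 0, 0, 0.004, 0.0525, -0.4755, 0.065, 6.5, 0, 0, 0.004, 0.0525, -0.4755, 0.065, 6.5, 0, 0, 0.004, 0.0525, -0.4755, 0.065, 6.5, 0, 0, 0.004, 0.0525, -0.4755, 0.065, 6.5, 0, 0, 0.004, 0.0525, -0.4755, 0.065, 6.5, 0, 0, 0.004, 0.0525, -0.4755, 0.065, 6.5, 0, 0, 0.004, 0.0525, -0.4755, 0.065, 6.5, 0, 0, 0.004, 0.0525, -0.4755, 0.065])

```text
time_s: 9.45
tcp_pos: [0.6055, -0.1747, 0.1705]
ee_rot: [[-0.004, -1.0, 0.004], [0.0, 0.004, 1.0], [-1.0, 0.004, 0.0]]
wrist_force: [-0.2, 0.6, -0.0]
gripper_width: 0.749
```

move_arm(increments=[0, 0, 0, 0, 0, 0, 0.065, 0, 0, 0, 0, 0, 0, 0.065, 0, 0, 0, 0, 0, 0, 0.065])

```text
time_s: 9.7
tcp_pos: [0.6065, -0.1703, 0.1714]
ee_rot: [[-0.003, -1.0, 0.0], [0.001, 0.0, 1.0], [-1.0, 0.003, 0.001]]
wrist_force: [-0.3, -0.6, 1.2]
gripper_width: 0.746
```

Run:
```python
from h import *
s=r.sense();print(yaw_now(),s['tcp_pos'],s['gripper_width']*.087,s['joint_velocities'].round(2))
print(inc([.609,-.1697,.044],180))
im=r.capture("wrist")[:,:,::-1].copy()
for P in proj("wrist",[[.609,-.1697,.084]],tcp=s['tcp_pos'],rot=s['ee_rot']): cv2.circle(im,tuple(P.astype(int)),3,(0,0,255),-1)
cv2.imwrite("pics/w5.png",im)
cv2.imwrite("pics/t5.png",r.capture("top")[110:250,90:260,::-1].repeat(4,0).repeat(4,1))
```

```text
179.98040017516527 [ 0.60652339 -0.17028216  0.17144393] 0.06492617396146222 [ 1.28 -0.68  0.29  0.29 -0.02  0.15]
(array([-0.02,  0.03, -0.16]), array([ 0.1274, -0.0028,  0.0005]))
```

View pics/w5.png

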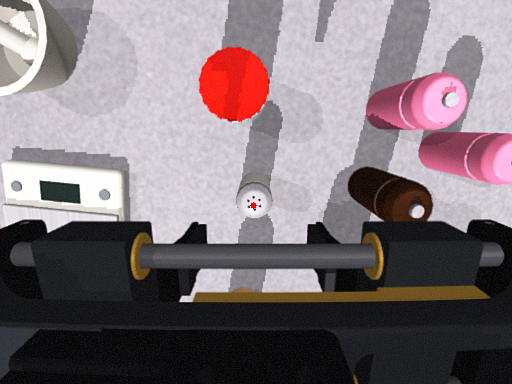

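View pics/t5.png

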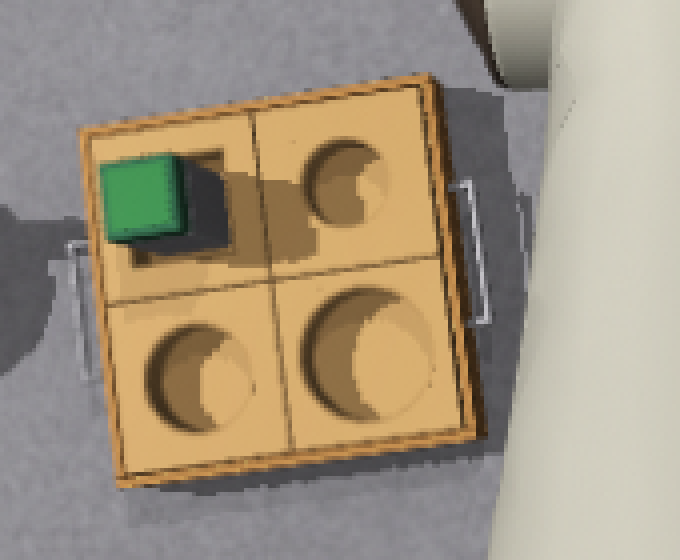

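move_arm(increments=[0, 0, 0, 0.04, -0.003, -0.001, 0.065, 0, 0, 0, 0.08, -0.003, -0.001, 0.065, 0, 0, 0, 0.11, -0.003, -0.001, 0.065, 0, 0, 0, 0.127, -0.003, -0.001, 0.065, 0, 0, 0, 0.127, -0.003, -0.001, 0.058, 0, 0, 0, 0.127, -0.003, -0.001, 0.05, 0, 0, 0, 0.127, -0.003, -0.001, 0.042, 0, 0, 0, 0.127, -0.003, -0.001, 0.02, 0, 0, 0, 0.127, -0.003, -0.001, 0.02, 0, 0, 0, 0.127, -0.003, -0.001, 0.02, 0, 0, 0, 0.127, -0.003, -0.001, 0.02, 0, 0, 0, 0.127, -0.003, -0.001, 0.02])

```text
time_s: 10.8
tcp_pos: [0.6108, -0.1719, 0.0477]
ee_rot: [[0.002, -1.0, -0.0], [-0.0, -0.0, 1.0], [-1.0, -0.002, -0.0]]
wrist_force: [-2.5, 0.4, 5.7]
gripper_width: 0.406
```

Run:
```python
from h import *
s=r.sense();print(yaw_now(),s['tcp_pos'],s['gripper_width']*.087,s['wrist_force'])
print("tin",ray("top",[90+142.5/4-.5,110+198.5/4-.5],.092))
```

```text
-179.99134295481426 [ 0.61076804 -0.17186253  0.04768726] 0.03530147297564451 [-2.53536585  0.44626822  5.66805467]
tin [[0.60400694 0.30632582 0.092     ]]
```

move_arm(increments=[0, 0, 0, -0.02, 0, 0, 0.02, 0, 0, 0, -0.05, 0, 0, 0.02, 0, 0, 0, -0.08, 0, 0, 0.02, 0, 0, 0, -0.11, 0, 0, 0.02, 0, 0, 0, -0.14, 0, 0, 0.02, 0, 0, 0, -0.15, 0, 0, 0.02, 0, 0, 0, -0.15, 0, 0, 0.02, 0, 0, 0, -0.15, 0, 0, 0.02])

```text
time_s: 11.47
tcp_pos: [0.6097, -0.1715, 0.1951]
ee_rot: [[-0.001, -1.0, 0.001], [0.001, 0.001, 1.0], [-1.0, 0.001, 0.001]]
wrist_force: [-0.2, 0.6, -2.5]
gripper_width: 0.407
```

Run:
```python
from h import *
s=r.sense();print(yaw_now(),s['tcp_pos'],s['gripper_width']*.087,s['wrist_force'])
print(inc([.6178,.2079,.19],186.3))
cv2.imwrite("pics/w6.png",r.capture("wrist")[:,:,::-1])
cv2.imwrite("pics/s6.png",r.capture("scene")[50:300,60:330,::-1].repeat(2,0).repeat(2,1))
```

```text
179.95123446140659 [ 0.60965396 -0.17145764  0.19514459] 0.03537676572848971 [-0.16776003  0.60959642 -2.46722399]
(array([-6.35,  0.07, -0.04]), array([ 0.0056, -0.0078,  0.3794]))
```

View pics/w6.png

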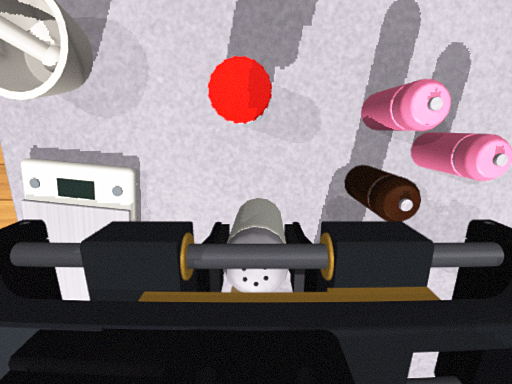

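View pics/s6.png

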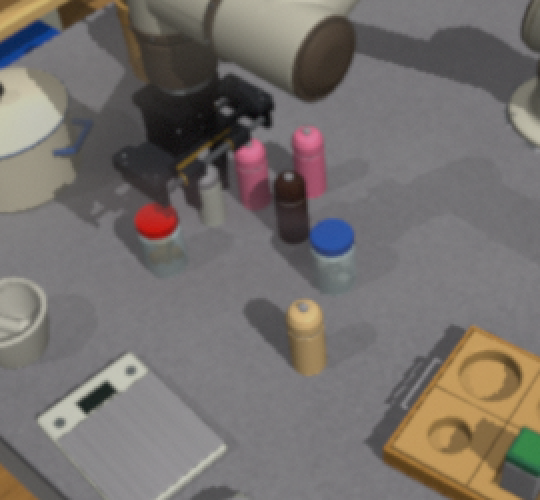

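move_arm(increments=[0, 0, 0, 0, 0, 0.015, 0.02, 0, 0, 0, 0, -0.001, 0.045, 0.02, -1, 0, 0, 0, -0.002, 0.08, 0.02, -2, 0, 0, 0, -0.003, 0.115, 0.02, -3, 0, 0, 0, -0.003, 0.15, 0.02, -4, 0, 0, 0, -0.004, 0.185, 0.02, -5, 0, 0, 0, -0.005, 0.22, 0.02, -6.3, 0, 0, 0, -0.006, 0.255, 0.02, -6.3, 0, 0, 0, -0.007, 0.29, 0.02, -6.3, 0, 0, 0, -0.008, 0.325, 0.02, -6.3, 0, 0, 0, -0.008, 0.355, 0.02, -6.3, 0, 0, 0, -0.008, 0.379, 0.02])

```text
time_s: 12.57
tcp_pos: [0.6171, 0.2102, 0.1938]
ee_rot: [[-0.003, -0.994, -0.111], [-0.001, -0.111, 0.994], [-1.0, 0.003, -0.001]]
wrist_force: [-0.6, -0.5, -0.7]
gripper_width: 0.407
```

move_arm(increments=[0, 0, 0, 0.02, 0, 0, 0.02, 0, 0, 0, 0.05, 0, 0, 0.02, 0, 0, 0, 0.08, 0, 0, 0.02, 0, 0, 0, 0.09, 0, 0, 0.02, 0, 0, 0, 0.09, 0, 0, 0.02, 0, 0, 0, 0.09, 0, 0, 0.02])

```text
time_s: 13.07
tcp_pos: [0.6184, 0.2073, 0.1056]
ee_rot: [[-0.001, -0.994, -0.11], [-0.001, -0.11, 0.994], [-1.0, 0.001, -0.001]]
wrist_force: [1.0, 0.0, -0.9]
gripper_width: 0.407
```

Run:
```python
from h import *
s=r.sense();print(yaw_now(),s['tcp_pos'],s['gripper_width']*.087,s['wrist_force'],s['joint_velocities'].round(2))
print(inc([.6178,.2079,.0605],186.3))
im=r.capture("wrist")[:,:,::-1].copy()
for P in proj("wrist",[[.6178,.2079,.036],[.6178-.025,.2079,.036],[.6178+.025,.2079,.036]],tcp=s['tcp_pos'],rot=s['ee_rot']): cv2.circle(im,tuple(P.astype(int)),2,(0,0,255),-1)
cv2.imwrite("pics/w7.png",im)
cv2.imwrite("pics/s7.png",r.capture("scene")[180:330,220:400,::-1].repeat(4,0).repeat(4,1))
```

```text
-173.66747224375354 [0.61841183 0.20732205 0.10561295] 0.03544201567512727 [ 0.98246154  0.03321604 -0.94365371] [-0.26 -2.05  2.54  0.51  0.21  0.09]
(array([ 0.03, -0.08, -0.05]), array([0.0451, 0.0005, 0.0007]))
```

View pics/w7.png

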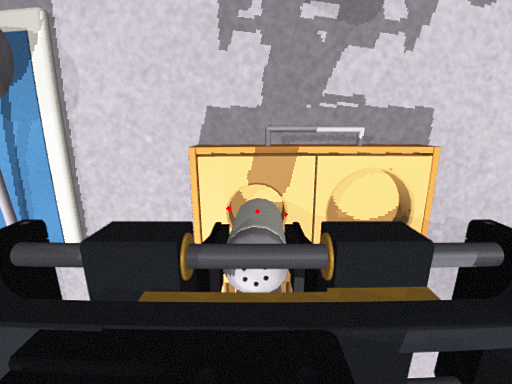

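View pics/s7.png

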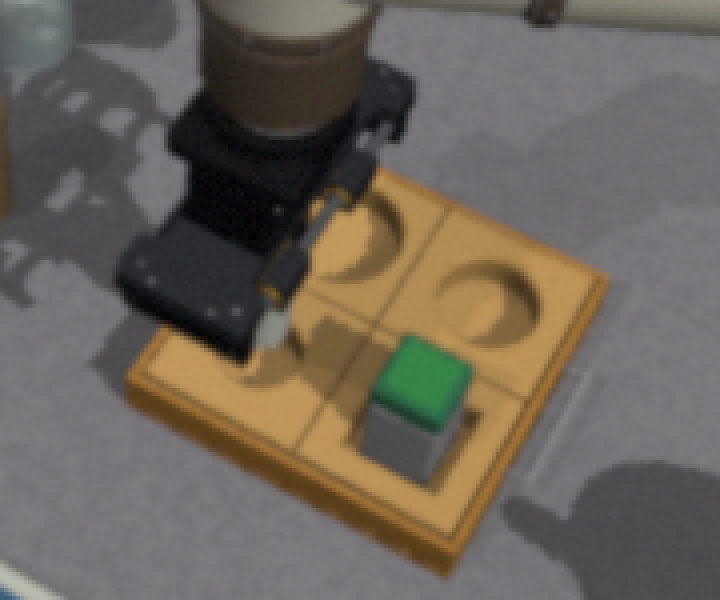

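move_arm(increments=[0, 0, 0, 0.01, 0.0005, 0.0005, 0.02, 0, 0, 0, 0.02, 0.0005, 0.0005, 0.02, 0, 0, 0, 0.028, 0.0005, 0.0005, 0.02, 0, 0, 0, 0.034, 0.0005, 0.0005, 0.02, 0, 0, 0, 0.039, 0.0005, 0.0005, 0.02, 0, 0, 0, 0.043, 0.0005, 0.0005, 0.02, 0, 0, 0, 0.045, 0.0005, 0.0005, 0.02, 0, 0, 0, 0.0455, 0.0005, 0.0005, 0.02, 0, 0, 0, 0.0455, 0.0005, 0.0005, 0.02, 0, 0, 0, 0.0455, 0.0005, 0.0005, 0.02])

```text
time_s: 14.0
tcp_pos: [0.6181, 0.2078, 0.0609]
ee_rot: [[0.001, -0.994, -0.11], [0.0, -0.11, 0.994], [-1.0, -0.001, 0.0]]
wrist_force: [0.4, 1.5, -0.7]
gripper_width: 0.412
```

Run:
```python
from h import *
s=r.sense();print(yaw_now(),s['tcp_pos'],s['gripper_width']*.087,s['wrist_force'],s['joint_velocities'].round(2))
```

```text
-173.7005896428793 [0.61806446 0.20782059 0.06092543] 0.03583915413231369 [ 0.42380206  1.49815553 -0.72411708] [ 0.04 -0.18  0.09 -0.08 -0.02  0.07]
```

move_arm(increments=[0, 0, 0, 0.001, 0, 0, 0.02, 0, 0, 0, 0.0015, 0, 0, 0.02, 0, 0, 0, 0.0015, 0, 0, 0.036, 0, 0, 0, 0.0015, 0, 0, 0.042, 0, 0, 0, 0.0015, 0, 0, 0.05, 0, 0, 0, 0.0015, 0, 0, 0.058, 0, 0, 0, 0.0015, 0, 0, 0.058, 0, 0, 0, -0.015, 0, 0, 0.058, 0, 0, 0, -0.045, 0, 0, 0.058, 0, 0, 0, -0.08, 0, 0, 0.058, 0, 0, 0, -0.115, 0, 0, 0.08, 0, 0, 0, -0.115, 0, 0, 0.08])

```text
time_s: 15.0
tcp_pos: [0.622, 0.2092, 0.1846]
ee_rot: [[0.015, -0.994, -0.111], [0.006, -0.111, 0.994], [-1.0, -0.015, 0.004]]
wrist_force: [0.8, 0.2, 2.2]
gripper_width: 0.745
```

Run:
```python
from h import *
s=r.sense();print(yaw_now(),s['tcp_pos'],s['gripper_width']*.087,s['wrist_force'],s['joint_velocities'].round(2))
print(inc([.5015,-.069,.175],165))
cv2.imwrite("pics/w8.png",r.capture("wrist")[:,:,::-1])
```

```text
-173.61618174664574 [0.6220389  0.2092427  0.18456784] 0.06484032879582471 [0.76864013 0.1713995  2.22545325] [-0.04  2.61 -4.6  -2.5   4.55  0.11]
(array([21.39,  0.39,  0.83]), array([ 0.0062,  0.1509, -0.2631]))
```

View pics/w8.png

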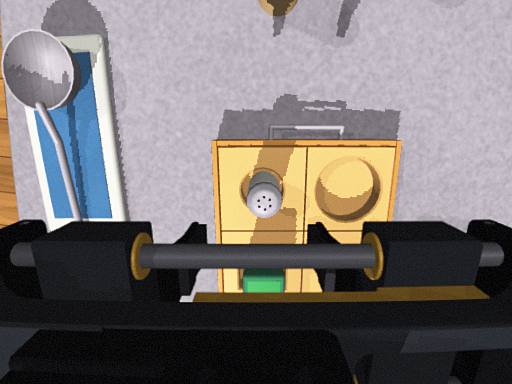

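The shaker stands in its well, with its top at (265,203). Next is the blue jar.

move_arm(increments=[7, 0, 0, 0.006, 0.151, -0.263, 0.087, 14, 0, 0, 0.006, 0.151, -0.263, 0.087, 21.4, 0, 0, 0.006, 0.151, -0.263, 0.087, 21.4, 0, 0, 0.006, 0.151, -0.263, 0.087, 21.4, 0, 0, 0.006, 0.151, -0.263, 0.087, 21.4, 0, 0, 0.006, 0.151, -0.263, 0.087, 21.4, 0, 0, 0.006, 0.151, -0.263, 0.087, 21.4, 0, 0, 0.006, 0.151, -0.263, 0.087, 21.4, 0, 0, 0.006, 0.151, -0.263, 0.087, 21.4, 0, 0, 0.006, 0.151, -0.263, 0.087, 21.4, 0, 0, 0.006, 0.151, -0.263, 0.087, 21.4, 0, 0, 0.006, 0.151, -0.263, 0.087])

```text
time_s: 16.05
tcp_pos: [0.4972, -0.0692, 0.1693]
ee_rot: [[0.0, -0.966, 0.259], [0.0, 0.259, 0.966], [-1.0, 0.0, 0.0]]
wrist_force: [-0.0, 0.5, -0.7]
gripper_width: 0.999
```

Run:
```python
from h import *
s=r.sense();print(yaw_now(),s['tcp_pos'],s['gripper_width']*.087,s['joint_velocities'].round(2))
print(inc([.5015,-.069,.047],165))
im=r.capture("wrist")[:,:,::-1].copy()
for P in proj("wrist",[[.5015,-.069,.095]],tcp=s['tcp_pos'],rot=s['ee_rot']): cv2.circle(im,tuple(P.astype(int)),3,(0,0,255),-1)
cv2.imwrite("pics/w9.png",im)
```

```text
164.9774084649378 [ 0.49720215 -0.06921695  0.16930181] 0.0869466543467611 [ 0.3  -0.08 -0.06 -0.07 -0.11  0.07]
(array([-0.02,  0.01, -0.  ]), array([ 0.1223, -0.0041,  0.0013]))
```

View pics/w9.png

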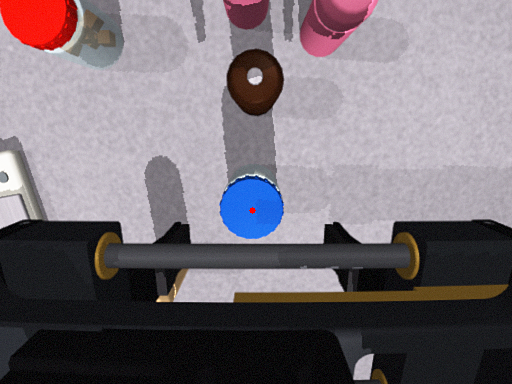

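move_arm(increments=[0, 0, 0, 0.03, -0.004, 0, 0.087, 0, 0, 0, 0.06, -0.004, 0, 0.087, 0, 0, 0, 0.09, -0.004, 0, 0.087, 0, 0, 0, 0.11, -0.004, 0, 0.087, 0, 0, 0, 0.12, -0.004, 0, 0.087, 0, 0, 0, 0.122, -0.004, 0, 0.08, 0, 0, 0, 0.122, -0.004, 0, 0.073, 0, 0, 0, 0.122, -0.004, 0, 0.066, 0, 0, 0, 0.122, -0.004, 0, 0.04, 0, 0, 0, 0.122, -0.004, 0, 0.04, 0, 0, 0, 0.122, -0.004, 0, 0.04, 0, 0, 0, 0.122, -0.004, 0, 0.04])

```text
time_s: 17.1
tcp_pos: [0.5013, -0.0711, 0.0486]
ee_rot: [[0.003, -0.966, 0.26], [0.0, 0.26, 0.966], [-1.0, -0.002, 0.001]]
wrist_force: [-1.0, 1.0, 3.3]
gripper_width: 0.685
```

Run:
```python
from h import *
s=r.sense();print(yaw_now(),s['tcp_pos'],s['gripper_width']*.087,s['wrist_force'])
```

```text
164.9104841558643 [ 0.50133604 -0.07110863  0.04860764] 0.05956228556907951 [-0.95547874  0.99609393  3.32160384]
```

move_arm(increments=[0, 0, 0, -0.015, 0, 0, 0.04, 0, 0, 0, -0.04, 0, 0, 0.04, 0, 0, 0, -0.07, 0, 0, 0.04, 0, 0, 0, -0.1, 0, 0, 0.04, 0, 0, 0, -0.13, 0, 0, 0.04, 0, 0, 0, -0.15, 0, 0, 0.04, 0, 0, 0, -0.15, 0, 0, 0.04, 0, 0, 0, -0.15, 0, 0, 0.04])

```text
time_s: 17.77
tcp_pos: [0.4998, -0.0711, 0.1976]
ee_rot: [[0.001, -0.965, 0.261], [0.001, 0.261, 0.965], [-1.0, -0.0, 0.001]]
wrist_force: [-0.4, -0.4, -3.4]
gripper_width: 0.682
```

Run:
```python
from h import *
s=r.sense();print(yaw_now(),s['tcp_pos'],s['gripper_width']*.087,s['wrist_force'])
print(inc([.5184,.1969,.197],186.3))
```

```text
164.84770010534373 [ 0.49983506 -0.07112827  0.19757489] 0.059333959361806986 [-0.43765229 -0.35826257 -3.44802448]
(array([-21.45,   0.07,   0.03]), array([0.0009, 0.0521, 0.2636]))
```

move_arm(increments=[-2, 0, 0, 0, 0.003, 0.015, 0.04, -4, 0, 0, 0, 0.009, 0.045, 0.04, -6, 0, 0, 0, 0.015, 0.075, 0.04, -8, 0, 0, 0, 0.021, 0.105, 0.04, -11, 0, 0, 0, 0.027, 0.135, 0.04, -14, 0, 0, 0, 0.033, 0.165, 0.04, -17, 0, 0, 0, 0.039, 0.195, 0.04, -20, 0, 0, 0, 0.045, 0.225, 0.04, -21.4, 0, 0, 0, 0.05, 0.25, 0.04, -21.4, 0, 0, 0, 0.052, 0.2635, 0.04, -21.4, 0, 0, 0, 0.052, 0.2635, 0.04, -21.4, 0, 0, 0, 0.052, 0.2635, 0.04])

```text
time_s: 18.77
tcp_pos: [0.5176, 0.1963, 0.1952]
ee_rot: [[-0.004, -0.994, -0.11], [-0.003, -0.11, 0.994], [-1.0, 0.005, -0.002]]
wrist_force: [0.0, -0.1, -3.4]
gripper_width: 0.682
```

move_arm(increments=[0, 0, 0, 0.02, 0, 0, 0.04, 0, 0, 0, 0.05, 0, 0, 0.04, 0, 0, 0, 0.08, 0, 0, 0.04, 0, 0, 0, 0.09, 0, 0, 0.04, 0, 0, 0, 0.09, 0, 0, 0.04, 0, 0, 0, 0.09, 0, 0, 0.04])

```text
time_s: 19.27
tcp_pos: [0.5192, 0.1958, 0.1077]
ee_rot: [[-0.0, -0.994, -0.109], [-0.001, -0.109, 0.994], [-1.0, 0.0, -0.001]]
wrist_force: [-0.4, 0.6, -2.7]
gripper_width: 0.68
```

Run:
```python
from h import *
s=r.sense();print(yaw_now(),s['tcp_pos'],s['gripper_width']*.087,s['wrist_force'],s['joint_velocities'].round(2))
print(inc([.5184,.1969,.061],186.3))
im=r.capture("wrist")[:,:,::-1].copy()
for P in proj("wrist",[[.5184,.1969,.036],[.5184-.038,.1969,.036],[.5184+.038,.1969,.036]],tcp=s['tcp_pos'],rot=s['ee_rot']): cv2.circle(im,tuple(P.astype(int)),2,(0,0,255),-1)
cv2.imwrite("pics/w10.png",im)
cv2.imwrite("pics/s10.png",r.capture("scene")[180:330,220:400,::-1].repeat(4,0).repeat(4,1))
```

```text
-173.74154825131464 [0.51923774 0.19580421 0.10774517] 0.05918357882792773 [-0.39280089  0.646147   -2.74569319] [ 0.32 -1.75  2.56  0.47  0.28 -0.11]
(array([-0.04, -0.06, -0.02]), array([0.0467, 0.0007, 0.0012]))
```

View pics/w10.png

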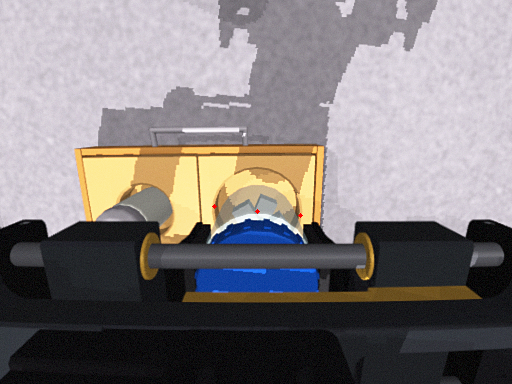

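View pics/s10.png

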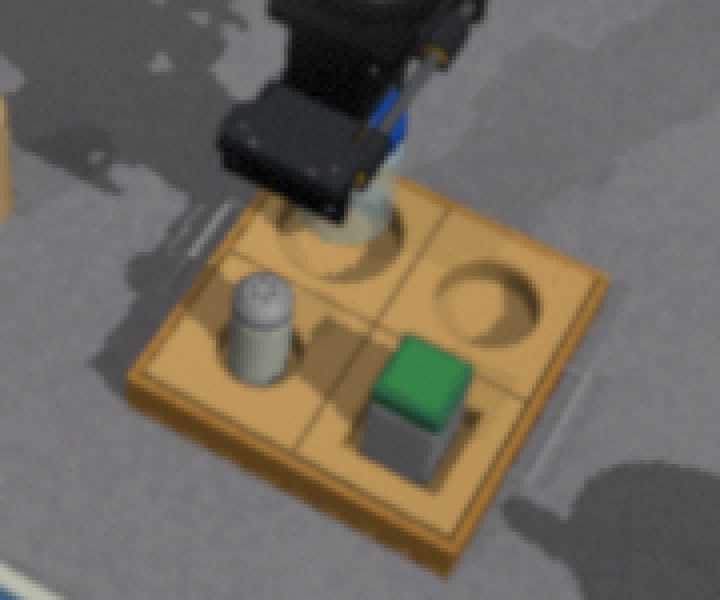

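move_arm(increments=[0, 0, 0, 0.01, 0.0005, 0.001, 0.04, 0, 0, 0, 0.02, 0.0005, 0.001, 0.04, 0, 0, 0, 0.028, 0.0005, 0.001, 0.04, 0, 0, 0, 0.034, 0.0005, 0.001, 0.04, 0, 0, 0, 0.039, 0.0005, 0.001, 0.04, 0, 0, 0, 0.043, 0.0005, 0.001, 0.04, 0, 0, 0, 0.046, 0.0005, 0.001, 0.04, 0, 0, 0, 0.0475, 0.0005, 0.001, 0.04, 0, 0, 0, 0.0475, 0.0005, 0.001, 0.04, 0, 0, 0, 0.0475, 0.0005, 0.001, 0.04])

```text
time_s: 20.2
tcp_pos: [0.5183, 0.1976, 0.0607]
ee_rot: [[0.0, -0.994, -0.11], [0.0, -0.11, 0.994], [-1.0, -0.0, 0.0]]
wrist_force: [-2.5, -0.4, 1.4]
gripper_width: 0.68
```

Run:
```python
from h import *
s=r.sense();print(yaw_now(),s['tcp_pos'],s['gripper_width']*.087,s['wrist_force'],s['joint_velocities'].round(2))
```

```text
-173.69333474674298 [0.5182691  0.1975768  0.06065618] 0.05916819866980229 [-2.53180035 -0.39294314  1.4033637 ] [ 0.13  0.   -0.09 -0.06  0.18 -0.03]
```

move_arm(increments=[0, 0, 0, 0, 0, 0, 0.061, 0, 0, 0, 0, 0, 0, 0.065, 0, 0, 0, 0, 0, 0, 0.07, 0, 0, 0, 0, 0, 0, 0.076, 0, 0, 0, 0, 0, 0, 0.08, 0, 0, 0, 0, 0, 0, 0.08, 0, 0, 0, -0.015, 0, 0, 0.08, 0, 0, 0, -0.045, 0, 0, 0.08, 0, 0, 0, -0.08, 0, 0, 0.08, 0, 0, 0, -0.12, 0, 0, 0.08, 0, 0, 0, -0.14, 0, 0, 0.08, 0, 0, 0, -0.14, 0, 0, 0.08])

```text
time_s: 21.2
tcp_pos: [0.5212, 0.1991, 0.2062]
ee_rot: [[0.011, -0.994, -0.111], [0.006, -0.111, 0.994], [-1.0, -0.011, 0.005]]
wrist_force: [0.5, 0.5, 0.1]
gripper_width: 0.916
```

Run:
```python
from h import *
s=r.sense();print(yaw_now(),s['tcp_pos'],s['gripper_width']*.087,s['wrist_force'],s['joint_velocities'].round(2))
print(inc([.6257,-.0072,.195],180))
cv2.imwrite("pics/w11.png",r.capture("wrist")[:,:,::-1])
```

```text
-173.65236319478618 [0.52118113 0.1991332  0.20623315] 0.07966344347687666 [0.50640315 0.49270374 0.06731403] [ 0.08  2.95 -5.01 -2.17  3.15 -0.04]
(array([6.35, 0.31, 0.64]), array([ 0.0111, -0.0809, -0.2167]))
```

View pics/w11.png

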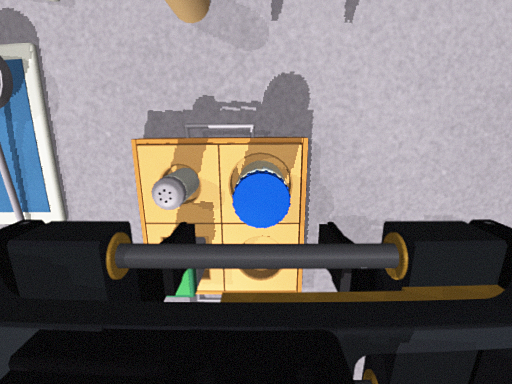

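The blue jar is in the wide well, with its cap at (261,199). Next is the light mill.

move_arm(increments=[6.3, 0, 0, 0.01, -0.081, -0.217, 0.08, 6.3, 0, 0, 0.01, -0.081, -0.217, 0.08, 6.3, 0, 0, 0.01, -0.081, -0.217, 0.08, 6.3, 0, 0, 0.01, -0.081, -0.217, 0.08, 6.3, 0, 0, 0.01, -0.081, -0.217, 0.08, 6.3, 0, 0, 0.01, -0.081, -0.217, 0.08, 6.3, 0, 0, 0.01, -0.081, -0.217, 0.08, 6.3, 0, 0, 0.01, -0.081, -0.217, 0.08, 6.3, 0, 0, 0.01, -0.081, -0.217, 0.08, 6.3, 0, 0, 0.01, -0.081, -0.217, 0.08])

```text
time_s: 22.08
tcp_pos: [0.6219, -0.0082, 0.1895]
ee_rot: [[-0.001, -1.0, -0.001], [0.0, -0.001, 1.0], [-1.0, 0.001, 0.0]]
wrist_force: [0.0, 0.5, -0.5]
gripper_width: 0.92
```

Run:
```python
from h import *
s=r.sense();print(yaw_now(),s['tcp_pos'],s['gripper_width']*.087,s['joint_velocities'].round(2))
print(inc([.6257,-.0072,.063],180))
im=r.capture("wrist")[:,:,::-1].copy()
for P in proj("wrist",[[.6257,-.0072,.115]],tcp=s['tcp_pos'],rot=s['ee_rot']): cv2.circle(im,tuple(P.astype(int)),2,(0,0,255),-1)
cv2.imwrite("pics/w12.png",im)
```

```text
-179.93089146607994 [ 0.6218825  -0.00821112  0.18950664] 0.08000702849359653 [ 0.5  -0.55  0.38  0.11 -0.17  0.1 ]
(array([ 0.07,  0.  , -0.07]), array([ 0.1265, -0.004 ,  0.001 ]))
```

View pics/w12.png

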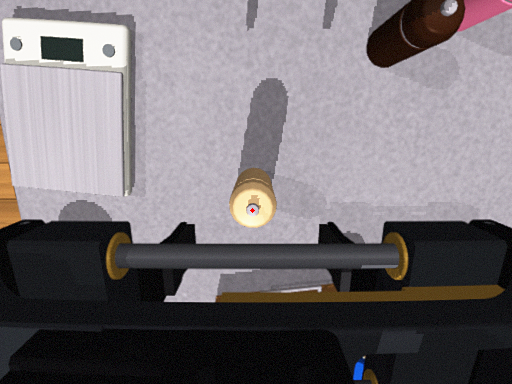

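move_arm(increments=[0, 0, 0, 0.03, -0.004, 0.0005, 0.08, 0, 0, 0, 0.06, -0.004, 0.0005, 0.08, 0, 0, 0, 0.09, -0.004, 0.0005, 0.08, 0, 0, 0, 0.11, -0.004, 0.0005, 0.08, 0, 0, 0, 0.122, -0.004, 0.0005, 0.08, 0, 0, 0, 0.126, -0.004, 0.0005, 0.07, 0, 0, 0, 0.126, -0.004, 0.0005, 0.06, 0, 0, 0, 0.126, -0.004, 0.0005, 0.052, 0, 0, 0, 0.126, -0.004, 0.0005, 0.03, 0, 0, 0, 0.126, -0.004, 0.0005, 0.03, 0, 0, 0, 0.126, -0.004, 0.0005, 0.03, 0, 0, 0, 0.126, -0.004, 0.0005, 0.03])

```text
time_s: 23.13
tcp_pos: [0.6267, -0.0088, 0.0651]
ee_rot: [[0.001, -1.0, 0.0], [0.0, 0.0, 1.0], [-1.0, -0.001, 0.0]]
wrist_force: [-2.1, 0.7, 2.8]
gripper_width: 0.525
```

Run:
```python
from h import *
s=r.sense();print(yaw_now(),s['tcp_pos'],s['gripper_width']*.087,s['wrist_force'])
```

```text
179.9934362514489 [ 0.62673121 -0.00878148  0.06512194] 0.04567512474861221 [-2.11942005  0.68095212  2.75741308]
```

move_arm(increments=[0, 0, 0, -0.015, 0, 0, 0.03, 0, 0, 0, -0.04, 0, 0, 0.03, 0, 0, 0, -0.07, 0, 0, 0.03, 0, 0, 0, -0.1, 0, 0, 0.03, 0, 0, 0, -0.13, 0, 0, 0.03, 0, 0, 0, -0.15, 0, 0, 0.03, 0, 0, 0, -0.15, 0, 0, 0.03, 0, 0, 0, -0.15, 0, 0, 0.03])

```text
time_s: 23.8
tcp_pos: [0.6264, -0.0085, 0.2143]
ee_rot: [[0.001, -1.0, 0.001], [0.001, 0.001, 1.0], [-1.0, -0.001, 0.001]]
wrist_force: [-0.7, 0.1, -3.4]
gripper_width: 0.518
```

Run:
```python
from h import *
s=r.sense();print(yaw_now(),s['tcp_pos'],s['gripper_width']*.087,s['wrist_force'])
print(inc([.5074,.2963,.215],186.3))
```

```text
179.95757074462134 [ 0.62638015 -0.00854687  0.21434466] 0.045048047364260546 [-0.7134482   0.12719624 -3.36267692]
(array([-6.34,  0.07,  0.07]), array([-0.0004,  0.1192,  0.3048]))
```

move_arm(increments=[0, 0, 0, 0, 0.006, 0.015, 0.03, -1, 0, 0, 0, 0.016, 0.042, 0.03, -2, 0, 0, 0, 0.028, 0.072, 0.03, -3, 0, 0, 0, 0.04, 0.102, 0.03, -4, 0, 0, 0, 0.052, 0.132, 0.03, -5, 0, 0, 0, 0.064, 0.162, 0.03, -6.3, 0, 0, 0, 0.076, 0.192, 0.03, -6.3, 0, 0, 0, 0.088, 0.222, 0.03, -6.3, 0, 0, 0, 0.1, 0.252, 0.03, -6.3, 0, 0, 0, 0.111, 0.282, 0.03, -6.3, 0, 0, 0, 0.119, 0.305, 0.03, -6.3, 0, 0, 0, 0.119, 0.305, 0.03])

```text
time_s: 24.8
tcp_pos: [0.5051, 0.2994, 0.2109]
ee_rot: [[-0.004, -0.994, -0.114], [-0.002, -0.114, 0.994], [-1.0, 0.004, -0.001]]
wrist_force: [0.1, -0.0, -2.3]
gripper_width: 0.523
```

move_arm(increments=[0, 0, 0, 0.02, 0, 0, 0.03, 0, 0, 0, 0.05, 0, 0, 0.03, 0, 0, 0, 0.08, 0, 0, 0.03, 0, 0, 0, 0.09, 0, 0, 0.03, 0, 0, 0, 0.09, 0, 0, 0.03, 0, 0, 0, 0.09, 0, 0, 0.03])

```text
time_s: 25.3
tcp_pos: [0.5077, 0.2957, 0.1234]
ee_rot: [[-0.001, -0.994, -0.11], [-0.002, -0.11, 0.994], [-1.0, 0.001, -0.002]]
wrist_force: [1.4, -0.2, -1.9]
gripper_width: 0.517
```

Run:
```python
from h import *
s=r.sense();print(yaw_now(),s['tcp_pos'],s['gripper_width']*.087,s['wrist_force'],s['joint_velocities'].round(2))
print(inc([.5074,.2963,.077],186.3))
im=r.capture("wrist")[:,:,::-1].copy()
for P in proj("wrist",[[.5074,.2963,.036],[.5074-.031,.2963,.036],[.5074+.031,.2963,.036]],tcp=s['tcp_pos'],rot=s['ee_rot']): cv2.circle(im,tuple(P.astype(int)),2,(0,0,255),-1)
cv2.imwrite("pics/w13.png",im)
cv2.imwrite("pics/s13.png",r.capture("scene")[180:330,220:400,::-1].repeat(4,0).repeat(4,1))
```

```text
-173.7056678043647 [0.50771772 0.29570673 0.12339276] 0.04498208355282298 [ 1.44651395 -0.15034937 -1.87378947] [ 0.06 -2.03  2.74  0.69  0.14 -0.07]
(array([-0.01, -0.1 , -0.07]), array([0.0464, 0.0002, 0.0007]))
```

View pics/w13.png

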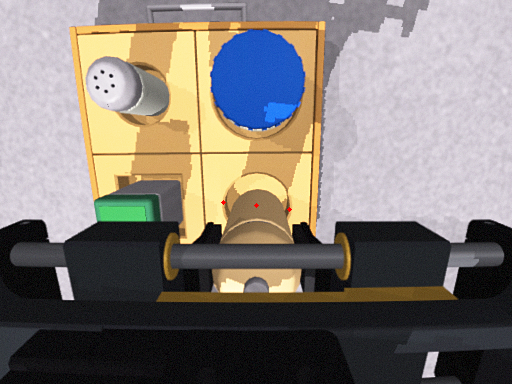

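View pics/s13.png

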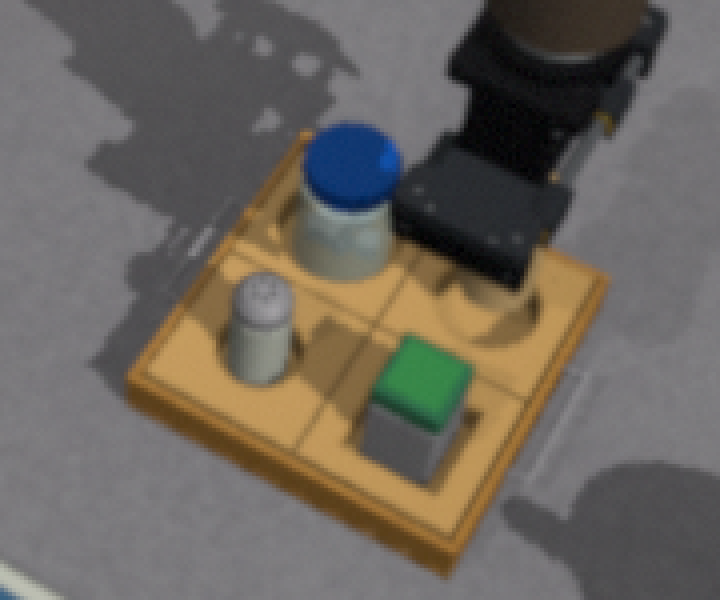

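move_arm(increments=[0, 0, 0, 0.01, 0, 0.0005, 0.03, 0, 0, 0, 0.02, 0, 0.0005, 0.03, 0, 0, 0, 0.028, 0, 0.0005, 0.03, 0, 0, 0, 0.034, 0, 0.0005, 0.03, 0, 0, 0, 0.039, 0, 0.0005, 0.03, 0, 0, 0, 0.043, 0, 0.0005, 0.03, 0, 0, 0, 0.046, 0, 0.0005, 0.03, 0, 0, 0, 0.047, 0, 0.0005, 0.03, 0, 0, 0, 0.047, 0, 0.0005, 0.03, 0, 0, 0, 0.047, 0, 0.0005, 0.03])

```text
time_s: 26.23
tcp_pos: [0.5077, 0.2969, 0.0772]
ee_rot: [[0.001, -0.994, -0.11], [0.001, -0.11, 0.994], [-1.0, -0.001, 0.001]]
wrist_force: [-0.6, -0.1, -4.0]
gripper_width: 0.522
```

Run:
```python
from h import *
s=r.sense();print(yaw_now(),s['tcp_pos'],s['gripper_width']*.087,s['wrist_force'],s['joint_velocities'].round(2))
```

```text
-173.7098856335929 [0.507713   0.29694302 0.07721814] 0.04537224665526482 [-0.58327255 -0.14694508 -3.95982878] [ 0.02  0.05  0.08 -0.05 -0.02  0.02]
```

Still hanging (−4 N), so I'll lower it 1 mm and check again.

move_arm(increments=[0, 0, 0, 0.001, 0, 0, 0.03, 0, 0, 0, 0.0015, 0, 0, 0.03, 0, 0, 0, 0.0015, 0, 0, 0.03])

```text
time_s: 26.48
tcp_pos: [0.5078, 0.297, 0.0771]
ee_rot: [[0.001, -0.994, -0.11], [0.001, -0.11, 0.994], [-1.0, -0.001, 0.0]]
wrist_force: [-2.5, -0.2, 6.0]
gripper_width: 0.522
```

Contact now (+6 N). Releasing and rising.

move_arm(increments=[0, 0, 0, 0, 0, 0, 0.046, 0, 0, 0, 0, 0, 0, 0.05, 0, 0, 0, 0, 0, 0, 0.056, 0, 0, 0, 0, 0, 0, 0.062, 0, 0, 0, 0, 0, 0, 0.068, 0, 0, 0, 0, 0, 0, 0.068, 0, 0, 0, -0.015, 0, 0, 0.068, 0, 0, 0, -0.045, 0, 0, 0.068, 0, 0, 0, -0.08, 0, 0, 0.068, 0, 0, 0, -0.12, 0, 0, 0.068, 0, 0, 0, -0.15, 0, 0, 0.068, 0, 0, 0, -0.15, 0, 0, 0.068])

```text
time_s: 27.48
tcp_pos: [0.5109, 0.2989, 0.2336]
ee_rot: [[0.012, -0.994, -0.111], [0.009, -0.111, 0.994], [-1.0, -0.013, 0.007]]
wrist_force: [1.1, -0.0, 0.8]
gripper_width: 0.777
```

Run:
```python
from h import *
s=r.sense();print(yaw_now(),s['tcp_pos'])
print(inc([.45,.0,.25],180))
```

```text
-173.6396674417163 [0.51087212 0.29892591 0.23359296]
(array([6.36, 0.46, 0.74]), array([-0.0198,  0.0934, -0.2902]))
```

move_arm(increments=[0, 0, 0, -0.02, 0.093, -0.29, 0.068, 0, 0, 0, -0.02, 0.093, -0.29, 0.068, 0, 0, 0, -0.02, 0.093, -0.29, 0.068, 0, 0, 0, -0.02, 0.093, -0.29, 0.068, 0, 0, 0, -0.02, 0.093, -0.29, 0.068, 0, 0, 0, -0.02, 0.093, -0.29, 0.068, 0, 0, 0, -0.02, 0.093, -0.29, 0.068, 0, 0, 0, -0.02, 0.093, -0.29, 0.068, 0, 0, 0, -0.02, 0.093, -0.29, 0.068, 0, 0, 0, -0.02, 0.093, -0.29, 0.068, 0, 0, 0, -0.02, 0.093, -0.29, 0.068])

```text
time_s: 28.4
tcp_pos: [0.4471, -0.0012, 0.2454]
ee_rot: [[0.0, -0.994, -0.11], [0.0, -0.11, 0.994], [-1.0, -0.0, 0.0]]
wrist_force: [-0.5, -0.5, 0.8]
gripper_width: 0.787
```

Run:
```python
from h import *
t=r.capture("top")[:,:,::-1].copy();s=r.capture("scene")[:,:,::-1].copy()
cv2.imwrite("pics/t14.png",np.ascontiguousarray(t));cv2.imwrite("pics/t14c.png",t[110:250,90:260].repeat(4,0).repeat(4,1));cv2.imwrite("pics/s14.png",s)
cv2.imwrite("pics/s14c.png",s[180:330,220:400].repeat(4,0).repeat(4,1))
```

```text
(no output)
```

View pics/t14c.png

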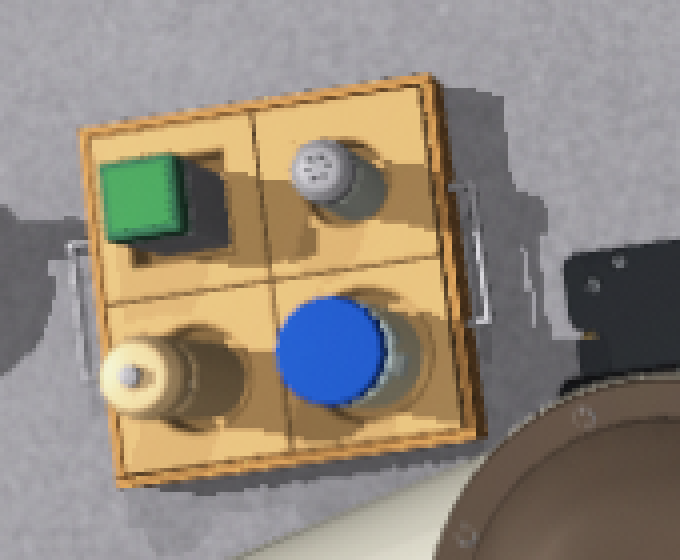

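View pics/s14.png

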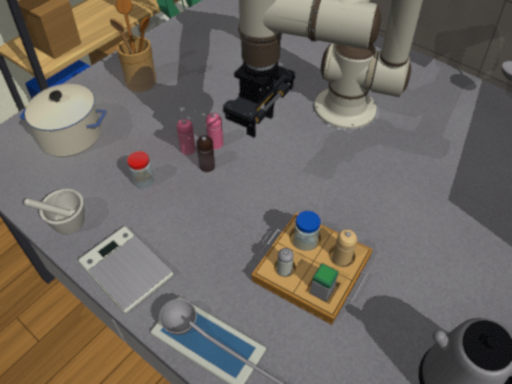

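View pics/s14c.png

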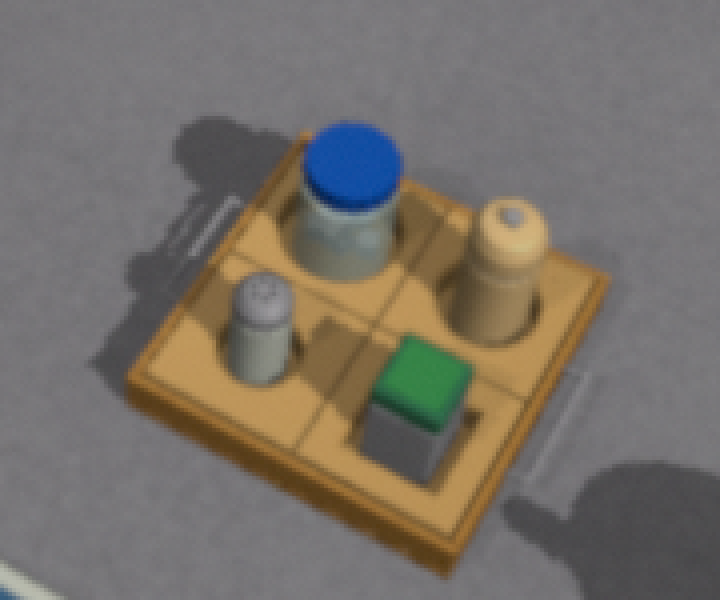

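View pics/t14.png

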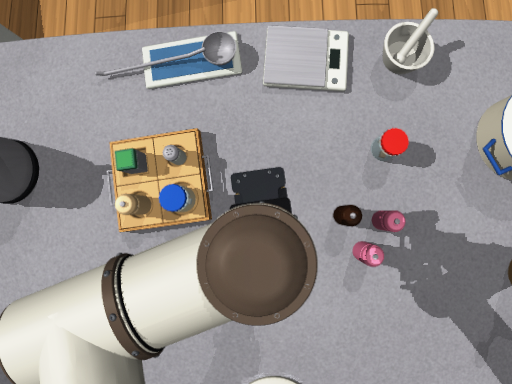

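All four pieces are standing in their wells, and the red jar and dark mill haven't moved. One numeric check before I hand it in.

Run:
```python
from h import *
T=lambda U:[90+(U[0]+.5)/4-.5,110+(U[1]+.5)/4-.5]
S=lambda U:[220+(U[0]+.5)/4-.5,180+(U[1]+.5)/4-.5]
W=dict(tin=(.6068,.3073),shaker=(.6178,.2079),jar=(.5184,.1969),mill=(.5074,.2963))
for n,t,s,z in[("tin",(142,198),(423,382),.092),("shaker",(320,172),(263,290),.096),("jar",(330,351),(353,165),.107),("mill",(130,376),(511,215),.127)]:
    a=ray("top",T(t),z)[0];b=tri(T(t),S(s));print(n,((a[:2]-W[n])*1000).round(1),((b[:2]-W[n])*1000).round(1),b[2].round(4))
a=cv2.imread("pics/top0.png").astype(int);b=cv2.imread("pics/t14.png").astype(int)
for n,(u,v) in dict(red=(393,142),dark=(348,215)).items(): print(n,abs(a-b)[v-14:v+14,u-16:u+16].mean())
print(r.sense()['time_s']); r.finish_job()
```

```text
tin [-2.8 -1. ] [-2.   1.9] 0.0859
shaker [-3.9 -1.9] [-3.2 -0.9] 0.0923
jar [-0.9  1.1] [-1.   2.9] 0.1017
mill [-1.1  1.2] [-1.   1.7] 0.1258
red 9.603422619047619
dark 16.991071428571427
28.5
the job is handed in; nothing more can be done
```

All four pieces are standing in their own wells: the tin in the square one, the shaker in the small one, the blue jar in the wide one and the light mill in the middle one. I handed the job in at 28.5 s, and it reports no verdict.

**Final positions:** in the last pictures each piece is upright and within about 4.5 mm of its well's centre, against the 13 mm limit. This was measured from the top view and from the top and scene views together.

**Heights:** top heights measured from the two views came out 1–6 mm below what I expected. I put most of that down to picking pixels by hand. The tin, jar and mill showed floor contact force before I released them. The shaker did not: my last reading had it still hanging, so I lowered it 1.5 mm more and let go.

**Look-alikes:** the red jar and dark mill look unmoved in the top view. My pixel-difference check around them was not zero (mean 10 for the red jar and 17 for the dark mill). I did not find out why; noise or shading is my guess. I did not re-measure their positions.

**Forces and clearance:** wrist forces stayed below about 6 N at the end of each move, and the gripper was clear of everything at hand-in.

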